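# Stow filter cubes upright in the keyed storage tray

### The job

Put the two stray microscope filter cubes, the one lying on the optical table and the one in the white bin under the clamping fork, into the two empty pockets of the grey storage tray: both standing upright, top up, with the dovetail rail in the pocket's key slot like the cube already there, and fully down on the pocket floor. They hold glass filters, so set them down and do not let them fall. The clamping fork stays in the bin, lying below its rim, and the other things on the table are left where they are.

Things in the scene. Friction and masses are not known exactly. Their poses are not given: they have to be found in the camera images.
- cube_a: black filter cube, 46 from underside to top (own x, to the top), 38 wide (own y), 38 deep (own z); a dovetail rail 22 wide, 46 long stands 4 proud of the middle of its +z side. Top (+x end): plain dark port; underside: amber filter in a steel ring; 10 mm bevel between top and back. 90 g. Origin: centre of the 38 x 46 back (-z) face. Lies on its back on the table, rail up, top away from the robot (within 35 degrees).
- cube_b: filter cube like cube_a, same frame. Lies on its back, rail up, on the floor of the white bin, the clamping fork on top of it; its top points away from the robot (within 75 degrees). The bin's walls let a hand come straight down on it but not lean over by 45 degrees.
- cube_c: filter cube like cube_a, same frame, already properly stowed in the tray's third pocket, at the tray's own +y end (own x up, rail in the key slot). Leave it there.
- fork: clamping fork: flat bare aluminium bar 100 x 30 x 10 with an open slot 9 wide, 60 long from its -x end, about 70 g; lies flat on the rail of cube_b, roughly along the cube's length. Origin: centre of its underside; own x along its length, z up. Centre of mass 6 mm from the origin towards +x.
- bin: open white plastic bin, fixed, outside 158 (own x) x 248 (own y) x 45 high, walls and floor 4 thick; origin: centre of its underside, z up. cube_b lies about 55 mm towards own +y; the -y end is clear but for a loose steel collar (25 across, 12 high) near x +55, y -20 mm: the fork has room along x at y -75 mm.
- tray: grey storage tray, fixed, 67 x 212 x 15 high, three pockets 70 mm apart along own y; origin on the table under the middle pocket's centre, z up. Pockets 42 x 42, 9 deep (floor 6 above table), 3 mm chamfers, with a key slot 26 wide, 6.5 deep in the -x wall (facing the right of the robot). A stowed cube: own x up, own z along tray -x, own y along tray y, 2 mm play.
- tray_p0 (a point): centre of the floor of the pocket at the tray's own -y end (empty); axes as the tray's
- tray_p1 (a point): centre of the floor of the middle pocket (empty); axes as the tray's
- tray_k0 (a point): point on the floor in the key slot of pocket p0, 23 mm from the pocket's centre, where the foot of the rail's outer face belongs
- tray_k1 (a point): the same in the key slot of pocket p1
- cube_a_base (a point): centre of cube_a's underside
- cube_a_tab (a point): middle of the rail's outer face at the underside end of cube_a
- cube_b_base (a point): centre of cube_b's underside
- cube_b_tab (a point): middle of the rail's outer face at the underside end of cube_b
- oil_bottle: small amber bottle with black cap, 28 across, 66 high, standing beyond the cubes; bystander. Origin: centre of underside
- objective_case: frosted clear round case with an objective in it, 42 across, 68 high, standing beyond the cubes; bystander. Origin: centre of underside
- hex_driver: hex driver lying on the table between the robot and cube_a, 185 long, 20 high, black handle; bystander. Origin: under its middle; x along it
Mind the look-alikes: they are no part of the job. What is shaped like the tray but green or pink is not meant.

How it is judged:
By the outcome, as a careful person would: the job done as asked, in the order asked, and still so for the second after the job is handed in, with the robot touching nothing.
It also fails if it takes over 72 s, if anything falls off the work surface, if the arm or the gripper's body presses on something with over 40 N, if the wrist force passes 120 N, or if a joint passes its speed limit or range.

### The arm

A 6-joint arm with a two-finger parallel gripper is mounted at the origin on the work surface. World frame = base frame: x ahead of the robot, y to its left, z up, the work surface at z = 0. Lengths are in m, angles in degrees, forces in N, time in s.
With the tool pointing down it reaches from about 0.4 to 0.825 m from the base axis. Payload 7 kg.
Tool frame: the origin (TCP) lies at the very end of the fingers, on their centre line; the grasp point (between the pads) lies 19 mm behind it (ctrl.tcp_to_grasp is the distance from the TCP to the grasp point, in m); z points along the fingers, x is the direction in which the jaws open and shut, and the axes are right-handed (so a half turn about z gives the same grasp; the last joint's range is limited). The gripper opens to 88 mm and grips with 3 to 60 N. Pads are 19 mm wide; open, the fingers measure 130 mm over their backs; the gripper's body (78 mm by 193 mm) begins 47 mm behind the grasp point.
Start: joints at [-46.805, 20.546, 0.682, 0, -70.136, -16.507], TCP at [0.303, -0.603, 0.227] pointing down, gripper open.
Joint ranges: [-176.03, 176.03], [-82.01, 121.73], [-58.28, 71.71], [-173.87, 95.51], [-174.79, -0.11], [-173.66, 173.66]. Speed limits (degrees/s): [136.94, 136.94, 172.46, 180, 180, 180].

### API

Orientations are given as [roll, pitch, yaw] about the fixed x, y, z axes, in that order (R = Rz(yaw) Ry(pitch) Rx(roll)).
In Python, from plant import sensors, vision, ticket, ctrl gives the robot as it stands. The module is installed in compiled form; this text tells all that it offers.
- The arm moves only by the tool drive_tool, never from a script. Its argument "moves" is a list of rows, each a list of 6 numbers: the shift along the tool's x, y, z in units of 0.15 m (1.0 is 0.15 m), then the turn, a rotation vector about the tool's x, y, z in units of 60 degrees (1.0 is 60 degrees). In form: [[dx, dy, dz, rx, ry, rz], ...]. A call has 1 to 8 rows; each row is the pose to reach, as a shift and turn from the pose measured when the call began, along the tool's axes at that moment; what a row does not reach only later rows make up. A row lasts 1/10 s, in which the tool goes at most 50 mm and 8.59 degrees, less where a joint would pass 70% of its speed; a pose out of reach is approached as far as the arm can. A call with a number of a shift or a turn outside -1 to 1 is refused whole. A call with a gripper value outside its range is refused whole. "fingers" is the opening, from -1 (shut) to 1 (fully open), set as the call begins (left out, the last holds). The fingers move at their own pace and stop on an object; the grip force is fixed at half the most. Time passes only in rows, so rows that repeat a pose let the fingers close. It gives the time, the measured TCP pose, the force and the opening at its end, in the units of the state.
- sensors.get_obs(): the state, without advancing time (a new reading comes with each control period).
- vision.snapshot(name): name is "side" or "top"; returns a dict with "pixels" (480x640x3 uint8, red, green, blue), "fx", "fy", "cx", "cy" (pixels), "R" (3x3) and "t" (3): a world point X has camera coordinates R X + t. Camera axes: x right, y down, z forward; pixel columns grow to the right and rows downward; lengths in m; the calibration is good to about 2 mm. A picture is of the moment at which its call begins. There is no depth.
- ticket.close_job(): hands the job in, once; it reports no verdict.
The state is a dict: "clock": time; "joint_pos": joint angles; "qvel": joint speeds; "tau": joint torques, N m; "tool_pos": TCP position; "orientation": TCP orientation; "force": force on the tool from outside, world axes, zero at the start; "moment": the same for the moment, N m; "opening": finger opening in m.
Only numpy, scipy, OpenCV 4.12 (cv2) and the standard library are available. Lean on these libraries where they do the work, as an engineer would, in place of code of your own. Each camera call takes 0.05 s, during which the arm holds its last target.

## Working session

There is one attempt and no reset: what is moved stays moved. The work goes in short steps, Python scripts to look and compute and a tool call to move; the robot and the scene stay as the last step left them, time stands still between calls to the robot, and variables do not carry over. Pictures are saved under pics/ and viewed, and the job is handed in when it is done.

Besides the shell and the picture viewer there is one more tool, called after "Request:" in YAML: its name, and indented under it one key for each argument. drive_tool: Moves the arm, as the interface text tells. Shifts and turns lie within -1 to 1; 1 stands for 0.15 m of shift or 60 degrees of turn. Its arguments: {"type":"object","properties":{"moves":{"type":"array"},"fingers":{"type":"number"}},"required":["moves"]}

```bash
mkdir -p pics; ls; python3 - <<'E'
from plant import sensors, vision, ticket, ctrl
import cv2
print(sensors.get_obs(), ctrl.tcp_to_grasp)
for n in("side","top"):
    s=vision.snapshot(n); cv2.imwrite(f"pics/{n}0.png",s["pixels"][:,:,::-1])
    print(n,s["fx"],s["fy"],s["cx"],s["cy"],s["R"],s["t"])
E
```

```text
pics
{'clock': 0.0, 'joint_pos': array([-4.68047971e+01,  2.05902955e+01,  6.36574388e-01, -1.88706195e-02,
       -7.01331314e+01, -1.65090034e+01]), 'qvel': array([-0.00926583,  0.06500015, -0.0928811 , -0.0369442 , -0.03620208,
        0.04494245]), 'tau': array([-1.86363519e-03, -5.82711160e+01,  2.93043995e+01,  6.99663609e+00,
        7.02067206e-03, -1.62235733e-04]), 'tool_pos': array([ 0.30294777, -0.60269988,  0.22566072]), 'orientation': array([-1.79992326e+02, -8.83133749e-02,  1.16679767e+02]), 'force': array([ 0.24992408,  0.01206909, -0.49576138]), 'moment': array([-0.03618051, -0.01085033,  0.01751656]), 'opening': 0.08727112045875125} 0.0188
side 569.4971944543005 569.4971944543005 322.5831973174024 240.43908013699428 [[-0.98395625 -0.1783923  -0.00250707]
 [-0.13441915  0.75050751 -0.64704712]
 [ 0.1173098  -0.63632906 -0.7624459 ]] [0.48008549 0.14608468 1.09330067]
top 578.9611494130746 578.9611494130746 329.2662138028288 237.31364762952842 [[ 0.00413417 -0.99998495  0.00360803]
 [-0.99357114 -0.0045158  -0.11311941]
 [ 0.113134   -0.00311717 -0.99357485]] [-0.05462558  0.51301251  1.43331334]
```

View pics/side0.png

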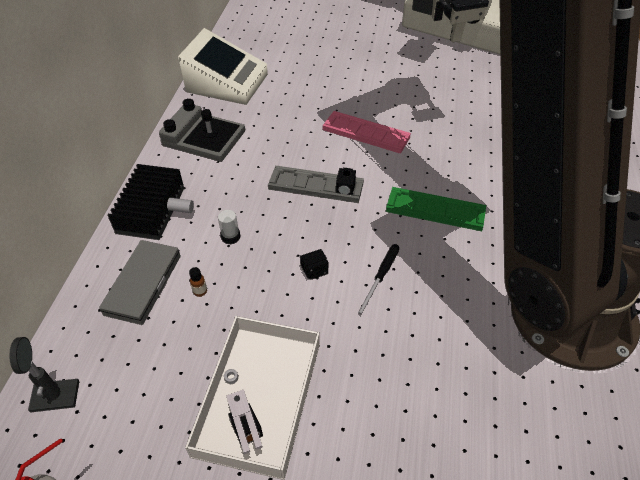

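View pics/top0.png

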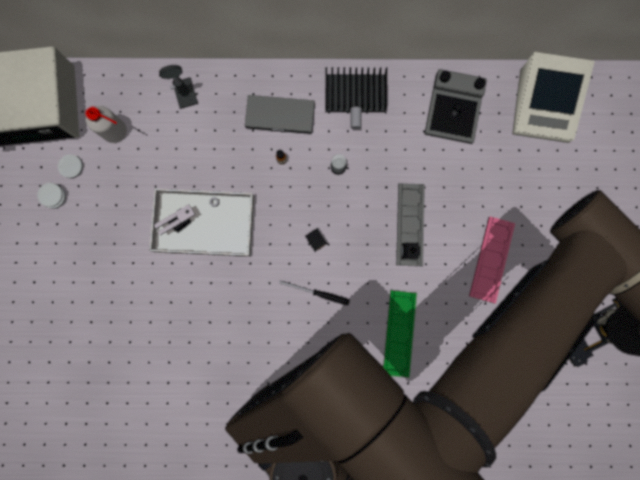

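The side view shows the bin at about (255,395), with the fork and cube_b at (243,425). cube_a is at (314,264), the grey tray at (315,183) with cube_c at (346,180), and the driver at (380,280). In the top view the tray is at (410,225), cube_a at (316,239) and the bin at (203,223). Next I'll zoom in.

```bash
cat > h.py <<'E'
import numpy as np, cv2
from plant import sensors, vision
def K(s): return np.array([[s["fx"],0,s["cx"]],[0,s["fy"],s["cy"]],[0,0,1.]])
def ray(s,u,v):
    d=np.linalg.inv(K(s))@[u,v,1.]; R=np.array(s["R"]); return -R.T@s["t"], R.T@d
def onz(s,u,v,z):
    c,d=ray(s,u,v); return c+d*(z-c[2])/d[2]
def proj(s,X):
    p=np.array(s["R"])@X+s["t"]; return np.array([s["fx"]*p[0]/p[2]+s["cx"], s["fy"]*p[1]/p[2]+s["cy"]])
def tri(s1,p1,s2,p2):
    c1,d1=ray(s1,*p1); c2,d2=ray(s2,*p2)
    A=np.stack([d1,-d2],1); k=np.linalg.lstsq(A,c2-c1,rcond=None)[0]
    a=c1+d1*k[0]; b=c2+d2*k[1]; return (a+b)/2, np.linalg.norm(a-b)
def crop(s,x,y,w,h,f,name):
    im=s["pixels"][y:y+h,x:x+w,::-1]; cv2.imwrite(name,cv2.resize(im,None,fx=f,fy=f,interpolation=cv2.INTER_CUBIC))
def snap(n,name=None):
    s=vision.snapshot(n)
    if name: cv2.imwrite(name,s["pixels"][:,:,::-1])
    return s
E
python3 - <<'E'
from h import *
s=snap("side");t=snap("top")
import pickle; pickle.dump((s,t),open("s0.pkl","wb"))
crop(s,260,150,110,140,5,"pics/c1.png")
crop(s,180,310,150,165,4,"pics/c2.png")
crop(t,145,170,120,100,6,"pics/c3.png")
crop(t,290,175,140,100,5,"pics/c4.png")
E
```

```text
(no output)
```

View pics/c1.png

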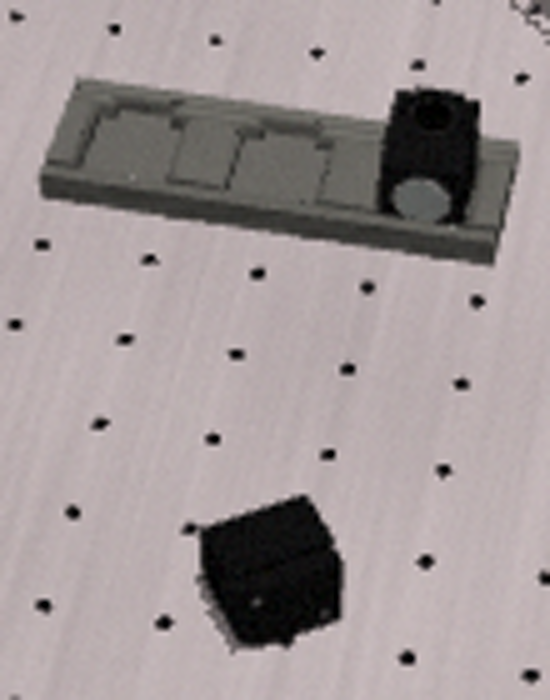

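View pics/c2.png

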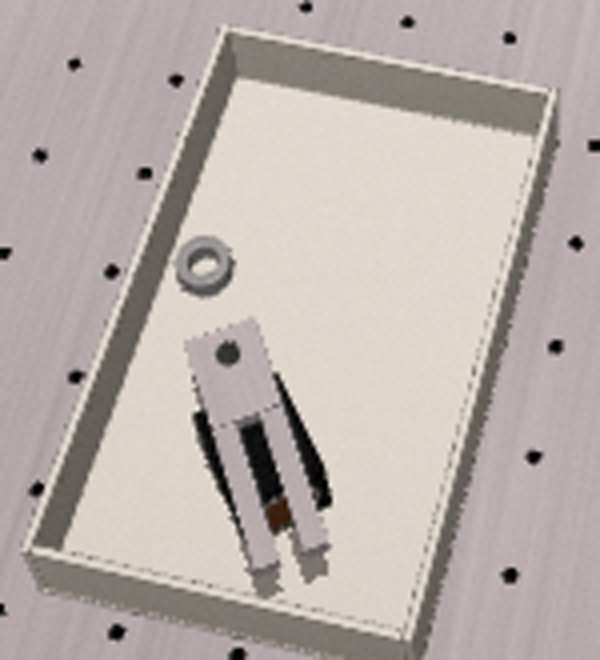

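View pics/c3.png

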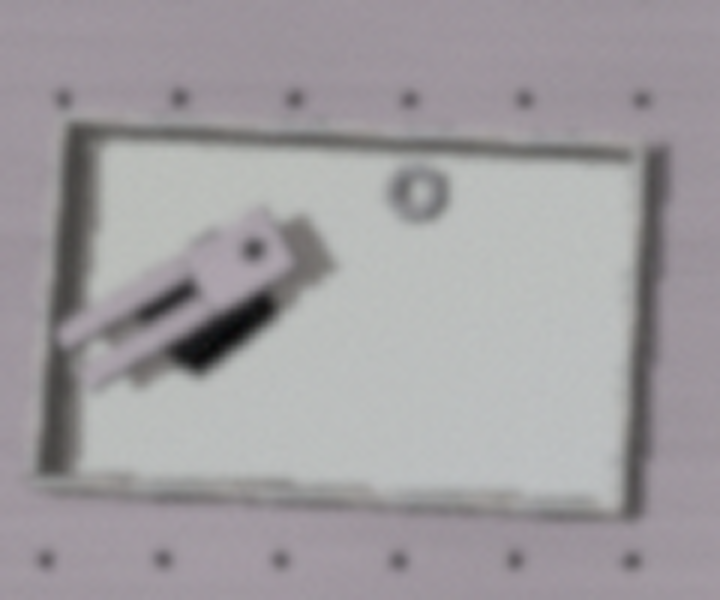

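View pics/c4.png

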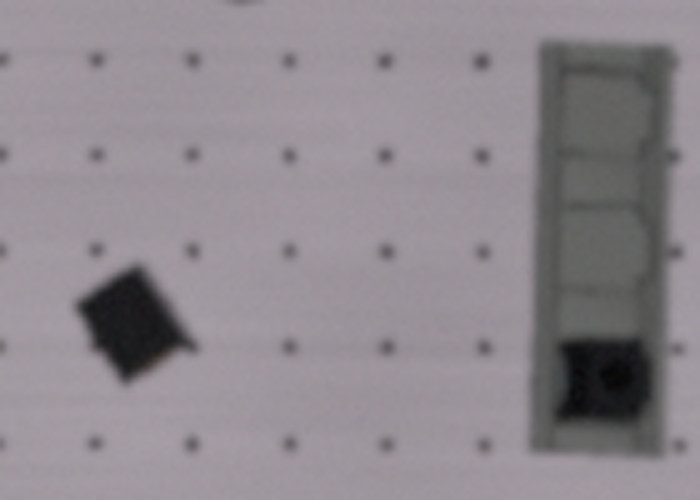

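```bash
cat > m1.py <<'E'
from h import *
import pickle
s,t=pickle.load(open("s0.pkl","rb"))
for nm,S,boxes in(("top",t,{"tray":(390,175,45,95),"a":(300,222,32,34),"bin":(145,183,120,80)}),("side",s,{"tray":(260,158,110,50),"a":(295,245,40,38)})):
    hsv=cv2.cvtColor(S["pixels"],cv2.COLOR_RGB2LAB).astype(int)
    for k,(x,y,w,h) in boxes.items():
        r=hsv[y:y+h,x:x+w]
        if k=="a": m=r[...,0]<60
        elif k=="tray": m=(abs(r[...,1]-128)<4)&(r[...,0]<145) | (r[...,0]<60)
        else: m=r[...,1]<127.5+1
        m=m.astype(np.uint8)
        m=cv2.morphologyEx(m,cv2.MORPH_OPEN,np.ones((3,3)))
        cs,_=cv2.findContours(m,cv2.RETR_EXTERNAL,cv2.CHAIN_APPROX_NONE)
        c=max(cs,key=cv2.contourArea); hull=cv2.convexHull(c)
        ap=cv2.approxPolyDP(hull,2.5,True)[:,0]+[x,y]
        print(nm,k,cv2.contourArea(c),cv2.minAreaRect(c+np.array([x,y])),ap.tolist())
        cv2.imwrite(f"pics/m_{nm}_{k}.png",cv2.resize(m*255,None,fx=4,fy=4))
        if nm=="top":
            z={"tray":.015,"a":.040,"bin":.045}[k]
            b=cv2.boxPoints(cv2.minAreaRect(c+np.array([x,y])))
            P=np.array([onz(S,*p,z) for p in b]); print(P.round(4).tolist(),P.mean(0).round(4),[np.linalg.norm(P[i]-P[i-1]).round(4) for i in range(4)])
E
python3 m1.py
```

```text
top tray 2220.0 ((410.3956298828125, 224.36204528808594), (29.286602020263672, 83.32093811035156), 1.548157811164856) [[422, 183], [425, 204], [423, 264], [396, 265], [398, 183]]
[[0.4433, -0.2186, 0.015], [0.6584, -0.2263, 0.015], [0.6567, -0.3018, 0.015], [0.4417, -0.2929, 0.015]] [ 0.55   -0.2599  0.015 ] [np.float64(0.0743), np.float64(0.2152), np.float64(0.0756), np.float64(0.2153)]
top a 204.0 ((315.3076477050781, 239.46153259277344), (16.641006469726562, 14.42220401763916), 56.3099365234375) [[317, 230], [325, 243], [314, 248], [307, 235]]
[[0.5137, 0.0093, 0.04], [0.5341, -0.0207, 0.04], [0.4992, -0.044, 0.04], [0.4789, -0.0141, 0.04]] [ 0.5065 -0.0174  0.04  ] [np.float64(0.0419), np.float64(0.0362), np.float64(0.042), np.float64(0.0361)]
top bin 4603.5 ((201.8284149169922, 222.61781311035156), (99.53862762451172, 61.1968994140625), 2.38594388961792) [[159, 192], [251, 196], [249, 252], [220, 254], [151, 250]]
[[0.4748, 0.3917, 0.045], [0.6295, 0.3913, 0.045], [0.6201, 0.1406, 0.045], [0.4656, 0.144, 0.045]] [0.5475 0.2669 0.045 ] [np.float64(0.2478), np.float64(0.1546), np.float64(0.2508), np.float64(0.1545)]
side tray 2319.5 ((315.9254455566406, 179.66383361816406), (93.80062103271484, 33.17881774902344), 8.530766487121582) [[275, 166], [350, 168], [363, 179], [358, 202], [268, 189]]
side a 577.5 ((314.3499755859375, 264.5500183105469), (25.930675506591797, 26.246902465820312), 71.56505584716797) [[321, 250], [327, 261], [327, 273], [308, 278], [302, 269], [300, 256]]
```

```bash
python3 - <<'E'
from h import *
import pickle
s,t=pickle.load(open("s0.pkl","rb"))
def S(S_,pts,f,ox,oy,z):
    P=np.array([onz(S_,(u+.5)/f-.5+ox,(v+.5)/f-.5+oy,z) for u,v in pts]); 
    print(P.round(4).tolist(),"mean",P.mean(0).round(4),"sides",[np.linalg.norm(P[i]-P[i-1]).round(4) for i in range(len(P))], "dirs",[np.degrees(np.arctan2(*(P[i]-P[i-1])[[1,0]])).round(1) for i in range(len(P))]); return P
print("tray side");S(s,[(80,80),(520,142),(496,240),(43,181)],5,260,150,.015)
print("tray top");S(t,[(543,45),(672,47),(663,455),(531,450)],5,290,175,.015)
print("pocket p0 floor side? rim");S(s,[(95,103),(190,118),(172,180),(80,165)],5,260,150,.015)
print("a side top-face z38/42");S(s,[(203,532),(306,495),(335,545),(220,580)],5,260,150,.040)
print("a top");S(t,[(78,303),(138,264),(190,343),(127,382)],5,290,175,.038)
print("bin side");S(s,[(222,28),(556,92),(410,638),(25,548)],4,180,310,.045)
print("bin top");S(t,[(68,124),(648,150),(630,515),(38,482)],6,145,170,.045)
print("fork side");S(s,[(186,345),(254,318),(328,545),(257,570)],4,180,310,.056)
print("fork top");S(t,[(262,208),(298,262),(92,392),(55,335)],6,145,170,.056)
print("objcase/oil")
print(onz(t,339,163,.068),onz(t,281,156,.066), onz(s,230,238,0),onz(s,199,292,0))
E
python3 - <<'E'
import sys; sys.path.insert(0,'.')
from h import *
import pickle
s,t=pickle.load(open("s0.pkl","rb"))
crop(s,290,240,50,45,14,"pics/c5.png")
im=cv2.imread("pics/c5.png"); cv2.imwrite("pics/c5.png",cv2.convertScaleAbs(im,alpha=3,beta=0))
crop(s,215,385,60,70,8,"pics/c6.png")
E
```

```text
tray side
[[0.6556, -0.3007, 0.015], [0.4446, -0.2952, 0.015], [0.4468, -0.23, 0.015], [0.6565, -0.2311, 0.015]] mean [ 0.5509 -0.2643  0.015 ] sides [np.float64(0.0696), np.float64(0.211), np.float64(0.0652), np.float64(0.2097)] dirs [np.float64(-90.8), np.float64(178.5), np.float64(88.1), np.float64(-0.3)]
tray top
[[0.6551, -0.2297, 0.015], [0.6544, -0.2962, 0.015], [0.4437, -0.2886, 0.015], [0.4459, -0.2216, 0.015]] mean [ 0.5498 -0.259   0.015 ] sides [np.float64(0.2093), np.float64(0.0666), np.float64(0.2108), np.float64(0.0671)] dirs [np.float64(-2.2), np.float64(-90.6), np.float64(177.9), np.float64(88.1)]
pocket p0 floor side? rim
[[0.645, -0.2864, 0.015], [0.5988, -0.2842, 0.015], [0.5984, -0.2421, 0.015], [0.6422, -0.2443, 0.015]] mean [ 0.6211 -0.2642  0.015 ] sides [np.float64(0.0421), np.float64(0.0462), np.float64(0.042), np.float64(0.0439)] dirs [np.float64(-86.3), np.float64(177.3), np.float64(90.6), np.float64(-2.9)]
a side top-face z38/42
[[0.5374, -0.0224, 0.04], [0.5003, -0.0486, 0.04], [0.4842, -0.0252, 0.04], [0.5259, 0.0002, 0.04]] mean [ 0.5119 -0.024   0.04 
[... 1169 characters left out ...]
6], [0.5409, 0.3819, 0.056]] mean [0.5552 0.3325 0.056 ] sides [np.float64(0.0989), np.float64(0.0292), np.float64(0.1009), np.float64(0.0282)] dirs [np.float64(-57.6), np.float64(-145.9), np.float64(121.8), np.float64(30.1)]
fork top
[[0.5916, 0.2997, 0.056], [0.569, 0.284, 0.056], [0.5143, 0.3674, 0.056], [0.5379, 0.3835, 0.056]] mean [0.5532 0.3336 0.056 ] sides [np.float64(0.0996), np.float64(0.0275), np.float64(0.0997), np.float64(0.0287)] dirs [np.float64(-57.4), np.float64(-145.3), np.float64(123.3), np.float64(34.3)]
objcase/oil
[ 0.69556887 -0.07579445  0.068     ] [0.71321641 0.06929501 0.066     ] [ 7.03837859e-01 -7.55721023e-02 -1.11022302e-16] [0.7246933  0.07178365 0.        ]
```

View pics/c5.png

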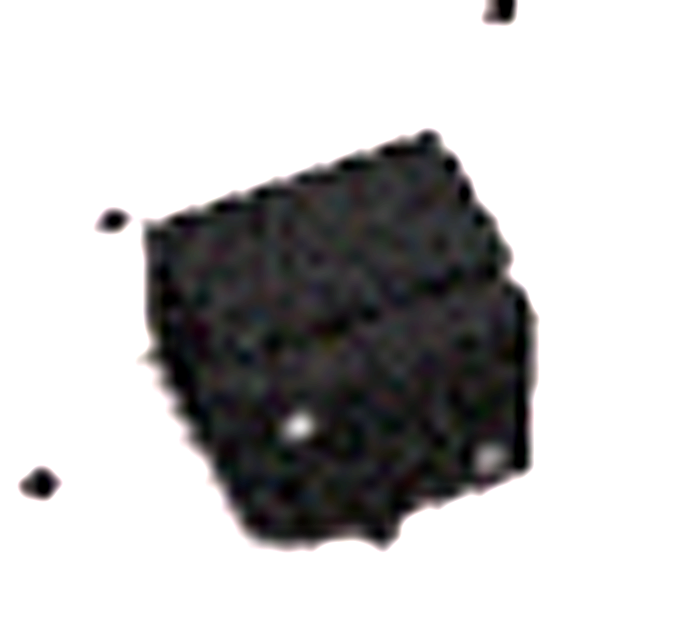

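View pics/c6.png

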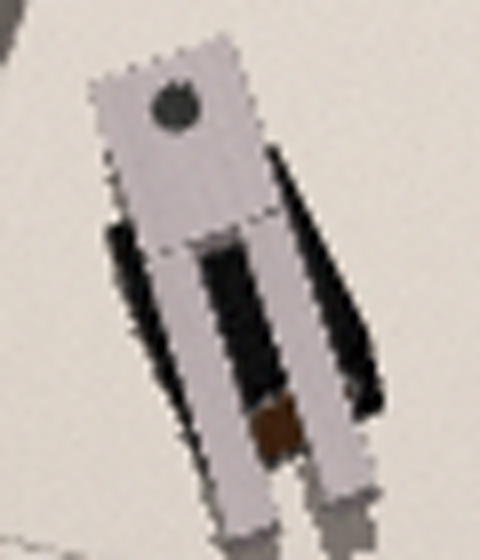

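```bash
python3 - <<'E'
from h import *
import pickle
s,t=pickle.load(open("s0.pkl","rb"))
f=lambda u,v,z:onz(s,(u+.5)/14-.5+290,(v+.5)/14-.5+240,z)
A=f(150,225,.038);B=f(432,133,.038)
d=(A-B);print(A,B,np.linalg.norm(d),np.degrees(np.arctan2(d[1],d[0])))
d/=np.linalg.norm(d);y=np.array([-d[1],d[0],0]);print("centre side",(A+B)/2+.019*y)
# bottom corners right bottom (528,468) is underside/+y at z=0
C=f(528,468,0);D=f(265,540,0);print(C,D,np.linalg.norm(C-D)); print("centre from C", C+.023*d-.019*y)
# cube b: side 8x crop 215,385: -y... visible corners: underside +y? (382,412) z=.004 bottom; amber bits
g=lambda u,v,z:onz(s,(u+.5)/8-.5+215,(v+.5)/8-.5+385,z)
for p,z in(((384,408),.004),((384,385),.042),((270,150),.042),((108,228),.042),((130,222),.042)): print(p,z,g(*p,z))
h=lambda u,v,z:onz(t,(u+.5)/6-.5+145,(v+.5)/6-.5+170,z)
for p,z in(((200,377),.004),((200,377),.042),((275,300),.042),((172,352),.042)): print("top",p,z,h(*p,z))
E
python3 - <<'E'
import sys; sys.path.insert(0,'.')
from h import *
import pickle
s,t=pickle.load(open("s0.pkl","rb"))
crop(t,155,195,60,45,12,"pics/c7.png")
im=cv2.imread("pics/c7.png"); cv2.imwrite("pics/c7.png",cv2.convertScaleAbs(im,alpha=1.3,beta=0))
crop(s,215,385,60,70,8,"pics/c8.png")
im=cv2.imread("pics/c8.png"); cv2.imwrite("pics/c8.png",cv2.convertScaleAbs(im,alpha=3,beta=0))
E
```

```text
[ 0.53791075 -0.02496987  0.038     ] [ 0.5011948 -0.0489046  0.038    ] 0.04382844430145148 33.09989889534225
centre side [ 0.50917686 -0.02102056  0.038     ]
[ 0.48183748 -0.0198863   0.        ] [ 5.17052708e-01 -3.24457394e-04  0.00000000e+00] 0.04028371446521104
centre from C [ 0.51148094 -0.02324266  0.        ]
(384, 408) 0.004 [0.52830659 0.33277108 0.004     ]
(384, 385) 0.042 [0.52268892 0.34217922 0.042     ]
(270, 150) 0.042 [0.55785921 0.29846264 0.042     ]
(108, 228) 0.042 [0.58590224 0.32051616 0.042     ]
(130, 222) 0.042 [0.58185736 0.31849347 0.042     ]
top (200, 377) 0.004 [0.52701349 0.33653657 0.004     ]
top (200, 377) 0.042 [0.52240646 0.32665631 0.042     ]
top (275, 300) 0.042 [0.55500199 0.29639874 0.042     ]
top (172, 352) 0.042 [0.53287028 0.33869356 0.042     ]
```

View pics/c7.png

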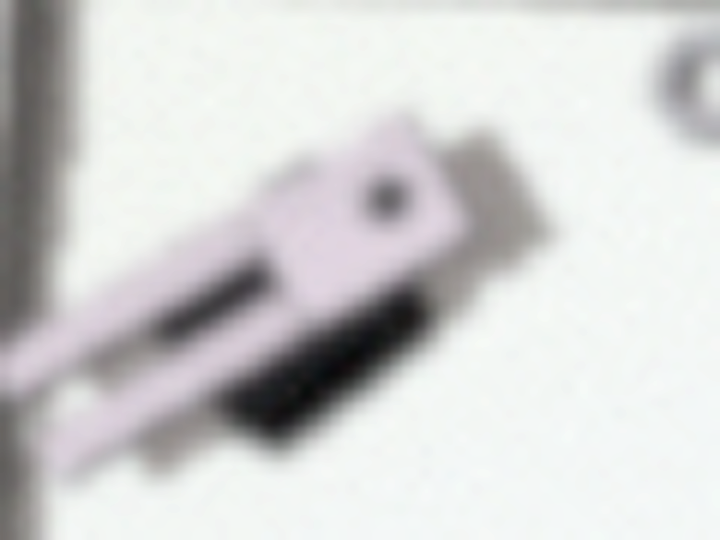

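View pics/c8.png

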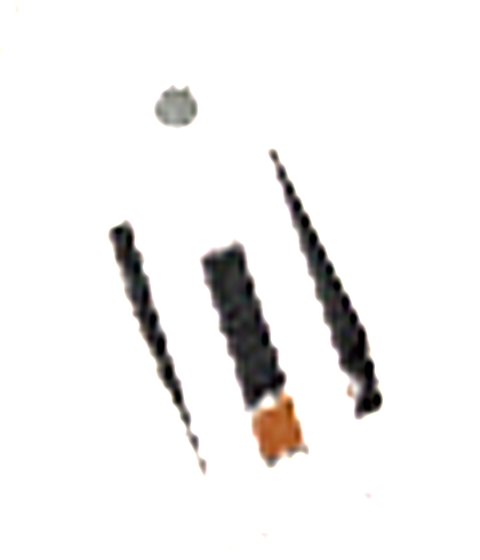

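```bash
cat > p.py <<'E'
import sys
from h import *
from scipy.spatial.transform import Rotation as Ro
def cur():
    o=sensors.get_obs(); return np.array(o["tool_pos"]),Ro.from_euler('xyz',o["orientation"],degrees=True),o
def go(p,R,show=True):
    """row to reach pose p,R (TCP) from the present pose; steps needed"""
    if not isinstance(R,Ro): R=Ro.from_euler('xyz',R,degrees=True)
    p0,R0,o=cur()
    d=R0.inv().apply(np.array(p)-p0)/.15; w=np.degrees((R0.inv()*R).as_rotvec())/60
    k=max(1,abs(d).max(),abs(w).max())
    n=max(np.linalg.norm(d)*.15/.05,np.linalg.norm(w)*60/8.59)
    print("row",np.r_[d,w].round(4).tolist(),"rows",round(n,1),"" if k==1 else f"TOO FAR x{k:.2f} -> {(np.r_[d,w]/k).round(3).tolist()}")
def st():
    p,R,o=cur(); print("t %.2f"%o["clock"],"p",p.round(4),"rpy",np.round(o["orientation"],2),"q",np.round(o["joint_pos"],1),"F",np.round(o["force"],1),"open",round(o["opening"],4))
E
python3 -c "
from p import *
st(); go([.5574,.328,.15],[180,0,212.5]); go([.40,-.15,.2],[180,0,160])"
```

```text
t 0.20 p [ 0.303  -0.6028  0.226 ] rpy [-1.7999e+02 -6.0000e-02  1.1669e+02] q [-46.8  20.6   0.7  -0.  -70.1 -16.5] F [-0.  -0.7  1.1] open 0.0877
row [4.7824, 4.3021, 0.511, 0.0008, -0.0008, -1.5969] rows 19.4 TOO FAR x4.78 -> [1.0, 0.9, 0.107, 0.0, -0.0, -0.334]
row [2.4068, 1.9334, 0.1754, 0.0003, -0.001, -0.7219] rows 9.3 TOO FAR x2.41 -> [1.0, 0.803, 0.073, 0.0, -0.0, -0.3]
```

Request:
drive_tool:
  moves:
    - [1.0, 0.9, 0.1, 0, 0, -0.33]
    - [1.0, 0.9, 0.1, 0, 0, -0.33]
    - [1.0, 0.9, 0.1, 0, 0, -0.33]
    - [1.0, 0.9, 0.1, 0, 0, -0.33]
  fingers: 0.15

```text
clock: 0.6
tool_pos: [0.3556, -0.409, 0.2109]
orientation: [180.0, -0.1, 136.6]
force: [1.4, -0.0, 0.4]
opening: 0.0608
```

```bash
python3 -c "
from p import *
st(); go([.5574,.328,.15],[180,0,212.5])"
```

```text
t 0.60 p [ 0.3556 -0.409   0.2109] rpy [ 1.7999e+02 -7.0000e-02  1.3655e+02] q [-28.3   8.7 -17.4  -0.  -63.9 -15.1] F [ 1.4 -0.   0.4] open 0.0608
row [2.4014, 4.4922, 0.4101, 0.0009, -0.0008, -1.2658] rows 15.3 TOO FAR x4.49 -> [0.535, 1.0, 0.091, 0.0, -0.0, -0.282]
```

Request:
drive_tool:
  moves:
    - [0.53, 1.0, 0.05, 0, 0, -0.3]
    - [0.53, 1.0, 0.05, 0, 0, -0.3]
    - [0.53, 1.0, 0.05, 0, 0, -0.3]
    - [0.53, 1.0, 0.05, 0, 0, -0.3]

```text
clock: 1.0
tool_pos: [0.4013, -0.2424, 0.2037]
orientation: [179.9, -0.0, 154.7]
force: [0.7, 0.4, -0.4]
opening: 0.0504
```

```bash
python3 -c "
from p import *
st(); go([.5574,.328,.15],[180,0,212.5])"
```

```text
t 1.00 p [ 0.4013 -0.2424  0.2037] rpy [ 1.7993e+02 -3.0000e-02  1.5472e+02] q [ -7.1   1.8 -26.2  -0.1 -61.9 -18.2] F [ 0.7  0.4 -0.4] open 0.0504
row [0.6825, 3.8826, 0.3632, 0.0013, 0.0002, -0.963] rows 11.9 TOO FAR x3.88 -> [0.176, 1.0, 0.094, 0.0, 0.0, -0.248]
```

Request:
drive_tool:
  moves:
    - [0.2, 1.0, 0.05, 0, 0, -0.3]
    - [0.2, 1.0, 0.05, 0, 0, -0.3]
    - [0.2, 1.0, 0.05, 0, 0, -0.3]
    - [0.2, 1.0, 0.05, 0, 0, -0.3]

```text
clock: 1.4
tool_pos: [0.4392, -0.09, 0.1965]
orientation: [179.9, 0.1, 173.0]
force: [-0.9, -0.9, 0.2]
opening: 0.0506
```

```bash
python3 -c "
from p import *
st(); go([.5574,.328,.15],[180,0,212.5])"
```

```text
t 1.40 p [ 0.4392 -0.09    0.1965] rpy [1.7988e+02 5.0000e-02 1.7303e+02] q [ 13.7   0.  -29.1  -0.1 -60.8 -20.6] F [-0.9 -0.9  0.2] open 0.0506
row [-0.4437, 2.8608, 0.3165, 0.0016, 0.0015, -0.6579] rows 8.7 TOO FAR x2.86 -> [-0.155, 1.0, 0.111, 0.001, 0.001, -0.23]
```

Request:
drive_tool:
  moves:
    - [-0.15, 1.0, 0.05, 0, 0, -0.3]
    - [-0.15, 1.0, 0.05, 0, 0, -0.3]
    - [-0.15, 1.0, 0.05, 0, 0, -0.3]
    - [-0.15, 1.0, 0.05, 0, 0, -0.3]

```text
clock: 1.8
tool_pos: [0.4811, 0.06, 0.1891]
orientation: [179.9, 0.1, -168.7]
force: [-0.5, -0.4, -0.2]
opening: 0.0505
```

```bash
python3 -c "
from p import *
st(); go([.5574,.328,.15],[180,0,212.5])"
```

```text
t 1.80 p [0.4811 0.06   0.1891] rpy [ 1.7990e+02  1.2000e-01 -1.6873e+02] q [ 30.4   4.1 -25.9  -0.1 -59.9 -19.1] F [-0.5 -0.4 -0.2] open 0.0505
row [-0.8476, 1.6522, 0.2658, 0.0013, 0.0024, -0.3539] rows 5.6 TOO FAR x1.65 -> [-0.513, 1.0, 0.161, 0.001, 0.001, -0.214]
```

Request:
drive_tool:
  moves:
    - [-0.51, 1.0, 0.1, 0, 0, -0.3]
    - [-0.51, 1.0, 0.1, 0, 0, -0.3]
    - [-0.51, 1.0, 0.1, 0, 0, -0.3]
    - [-0.51, 1.0, 0.1, 0, 0, -0.3]

```text
clock: 2.2
tool_pos: [0.5276, 0.2248, 0.1738]
orientation: [179.9, 0.1, -150.6]
force: [-0.2, -0.1, -0.4]
opening: 0.0501
```

```bash
python3 -c "
from p import *
st(); go([.5574,.328,.1],[180,0,212.5])"
```

```text
t 2.20 p [0.5276 0.2248 0.1738] rpy [ 1.7995e+02  1.3000e-01 -1.5065e+02] q [ 42.6  13.3 -16.8  -0.  -59.8 -13.2] F [-0.2 -0.1 -0.4] open 0.0501
row [-0.5093, 0.5019, 0.494, 0.0008, 0.0022, -0.0525] rows 2.6
```

Time use is small. I'll stop above the fork and check the alignment in the camera images before going down.

Request:
drive_tool:
  moves:
    - [-0.51, 0.5, 0.494, 0.001, 0.002, -0.053]
    - [-0.51, 0.5, 0.494, 0.001, 0.002, -0.053]
    - [-0.51, 0.5, 0.494, 0.001, 0.002, -0.053]
    - [-0.51, 0.5, 0.494, 0.001, 0.002, -0.053]
    - [-0.51, 0.5, 0.494, 0.001, 0.002, -0.053]

```text
clock: 2.7
tool_pos: [0.5574, 0.3271, 0.0989]
orientation: [-180.0, -0.1, -147.5]
force: [0.3, -1.0, 0.7]
opening: 0.0507
```

```bash
python3 -c "
from p import *
st(); go([.5574,.328,.0475],[180,0,212.5])
s=snap('side');crop(s,160,280,200,190,4,'pics/d1.png')
p,R,o=cur()
for dx in(-.025,.025): print(proj(s,p+R.apply([dx,0,0])))
"
```

```text
t 2.70 p [0.5574 0.3271 0.0989] rpy [-1.7995e+02 -1.2000e-01 -1.4749e+02] q [ 47.7  23.8 -12.2   0.  -54.2 -15.2] F [ 0.3 -1.   0.7] open 0.0507
row [-0.004, 0.0053, 0.3428, -0.0008, -0.002, 0.0002] rows 1.0 
[224.01095754 410.30790606]
[255.30351868 398.58885228]
```

View pics/d1.png

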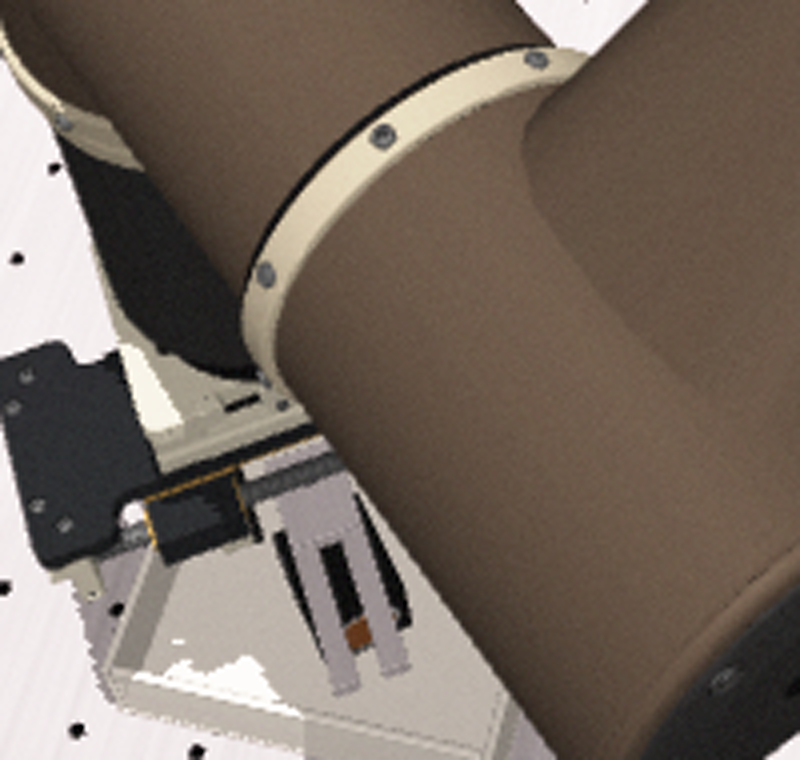

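The left finger tip shows at about crop (255,540), against a predicted (256,521), so the calibration agrees. Going down.

Request:
drive_tool:
  moves:
    - [0, 0, 0.12, 0, 0, 0]
    - [0, 0.005, 0.24, 0, 0, 0]
    - [0, 0.005, 0.3, 0, 0, 0]
    - [-0.004, 0.005, 0.343, 0, -0.002, 0]
    - [-0.004, 0.005, 0.343, 0, -0.002, 0]

```text
clock: 3.25
tool_pos: [0.5578, 0.3272, 0.0486]
orientation: [-180.0, 0.1, -147.5]
force: [-0.2, -1.1, 0.2]
opening: 0.0505
```

Request:
drive_tool:
  moves:
    - [0, 0, 0, 0, 0, 0]
    - [0, 0, 0, 0, 0, 0]
    - [0, 0, 0, 0, 0, 0]
    - [0, 0, 0, 0, 0, 0]
    - [0, 0, 0, 0, 0, 0]
  fingers: -1

```text
clock: 3.75
tool_pos: [0.5581, 0.3275, 0.0492]
orientation: [-180.0, 0.1, -147.5]
force: [-0.9, -0.3, 4.5]
opening: 0.0294
```

```bash
python3 -c "
from p import *
st()"
```

```text
t 3.75 p [0.5581 0.3275 0.0492] rpy [-1.7997e+02  1.4000e-01 -1.4753e+02] q [ 47.7  26.8 -15.    0.1 -48.1 -15.3] F [-0.9 -0.3  4.5] open 0.0294
```

Request:
drive_tool:
  moves:
    - [0, 0, -0.05, 0, 0, 0]
    - [0, 0, -0.1, 0, 0, 0]
    - [0, 0, -0.2, 0, 0, 0]
    - [0, 0, -0.3, 0, 0, 0]
    - [0, 0, -0.4, 0, 0, 0]
    - [0, 0, -0.4, 0, 0, 0]

```text
clock: 4.35
tool_pos: [0.5591, 0.3284, 0.112]
orientation: [-180.0, 0.4, -147.5]
force: [-0.5, 1.1, -0.8]
opening: 0.0295
```

```bash
python3 -c "
from p import *
st()
b=np.array([.5495,.2668]);a=np.radians(-2.4);R=np.array([[np.cos(a),-np.sin(a)],[np.sin(a),np.cos(a)]])
T=b+R@[.006,-.075];print(T)
go([*T,.109],[180,0,267.6])
s=snap('side','pics/e1.png')"
```

```text
t 4.35 p [0.5591 0.3284 0.112 ] rpy [-180.      0.38 -147.5 ] q [ 47.7  23.  -11.6   0.1 -55.1 -15.3] F [-0.5  1.1 -0.8] open 0.0295
[0.55235406 0.19161453]
row [0.5283, -0.745, 0.0164, -0.0031, 0.0058, -0.9184] rows 6.4
```

View pics/e1.png

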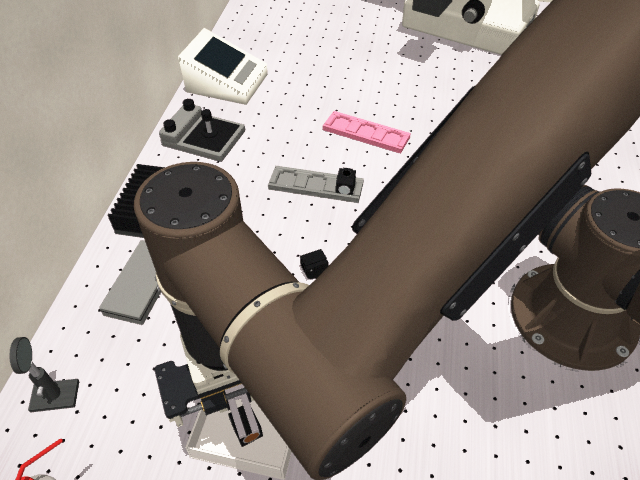

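Request:
drive_tool:
  moves:
    - [0.528, -0.745, 0.016, -0.003, 0.006, -0.918]
    - [0.528, -0.745, 0.016, -0.003, 0.006, -0.918]
    - [0.528, -0.745, 0.016, -0.003, 0.006, -0.918]
    - [0.528, -0.745, 0.016, -0.003, 0.006, -0.918]
    - [0.528, -0.745, 0.016, -0.003, 0.006, -0.918]
    - [0.528, -0.745, 0.016, -0.003, 0.006, -0.918]
    - [0.528, -0.745, 0.016, -0.003, 0.006, -0.918]
    - [0.528, -0.745, 0.016, -0.003, 0.006, -0.918]

```text
clock: 5.2
tool_pos: [0.5511, 0.1909, 0.1068]
orientation: [179.8, -0.1, -92.4]
force: [-0.8, 0.2, -1.7]
opening: 0.0295
```

```bash
python3 -c "
from p import *
st()
go([.5524,.1916,.0087],[180,0,267.6])
s=snap('side');crop(s,160,280,200,190,4,'pics/e2.png')"
```

```text
t 5.20 p [0.5511 0.1909 0.1068] rpy [ 1.7984e+02 -1.0000e-01 -9.2420e+01] q [ 38.3  18.1 -19.9  -0.  -52.2  49.3] F [-0.8  0.2 -1.7] open 0.0295
row [-0.0065, -0.0102, 0.6541, 0.0027, -0.0017, -0.0004] rows 2.0
```

View pics/e2.png

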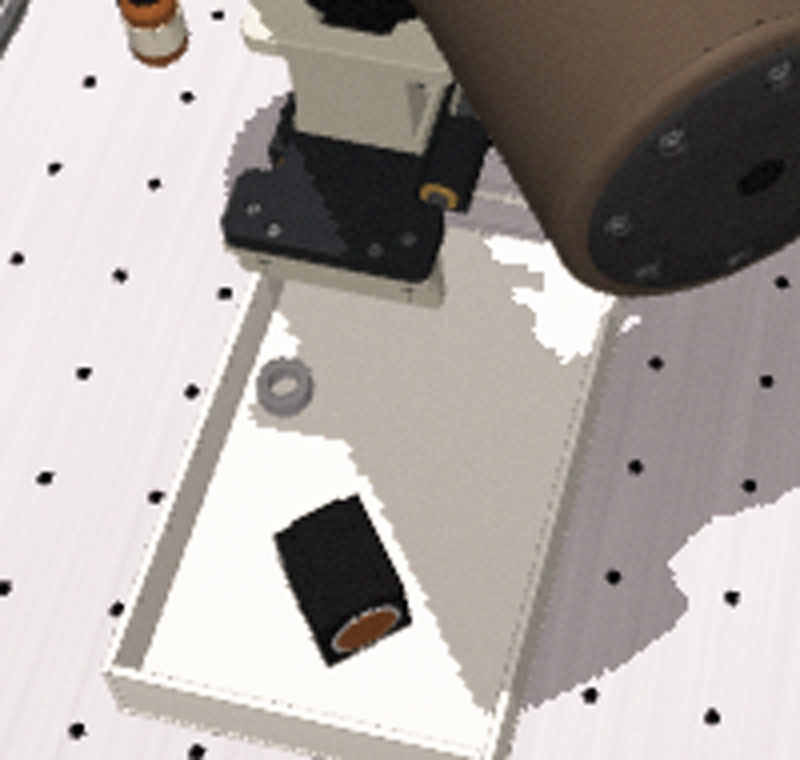

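Request:
drive_tool:
  moves:
    - [0, 0, 0.2, 0, 0, 0]
    - [-0.006, -0.01, 0.4, 0.003, -0.002, 0]
    - [-0.006, -0.01, 0.54, 0.003, -0.002, 0]
    - [-0.006, -0.01, 0.6, 0.003, -0.002, 0]
    - [-0.006, -0.01, 0.635, 0.003, -0.002, 0]
    - [-0.006, -0.01, 0.65, 0.003, -0.002, 0]
    - [-0.006, -0.01, 0.66, 0.003, -0.002, 0]
    - [-0.006, -0.01, 0.66, 0.003, -0.002, 0]

```text
clock: 6.05
tool_pos: [0.5529, 0.1919, 0.0086]
orientation: [-179.9, 0.1, -92.6]
force: [0.1, 0.5, -0.7]
opening: 0.0297
```

Request:
drive_tool:
  moves:
    - [0, 0, 0.005, 0, 0, 0]
    - [0, 0, 0.01, 0, 0, 0]
    - [0, 0, 0.01, 0, 0, 0]

```text
clock: 6.35
tool_pos: [0.553, 0.192, 0.0074]
orientation: [-179.9, 0.1, -92.6]
force: [0.1, 0.8, -0.1]
opening: 0.0298
```

Request:
drive_tool:
  moves:
    - [0, 0, 0.005, 0, 0, 0]
    - [0, 0, 0.01, 0, 0, 0]
    - [0, 0, 0.01, 0, 0, 0]

```text
clock: 6.65
tool_pos: [0.553, 0.192, 0.0071]
orientation: [-179.9, 0.1, -92.5]
force: [-4.3, -0.7, 11.4]
opening: 0.0291
```

Contact: the fork is on the floor. I'll open a little and lift.

Request:
drive_tool:
  moves:
    - [0, 0, 0, 0, 0, 0]
    - [0, 0, 0, 0, 0, 0]
    - [0, 0, 0, 0, 0, 0]
  fingers: -0.1

```text
clock: 6.95
tool_pos: [0.5531, 0.192, 0.0071]
orientation: [-179.9, 0.1, -92.5]
force: [0.4, -0.2, -0.1]
opening: 0.0389
```

Request:
drive_tool:
  moves:
    - [0, 0, -0.1, 0, 0, 0]
    - [0, 0, -0.4, 0, 0, 0]
    - [0, 0, -0.7, 0, 0, 0]
    - [0, 0, -0.95, 0, 0, 0]
    - [0, 0, -0.95, 0, 0, 0]

```text
clock: 7.45
tool_pos: [0.5558, 0.1935, 0.1556]
orientation: [-179.4, 0.4, -92.5]
force: [0.2, -0.1, 0.3]
opening: 0.0394
```

```bash
python3 -c "
from p import *
import pickle
st()
s=snap('side','pics/f1.png');pickle.dump(s,open('s1.pkl','wb'));crop(s,210,350,70,105,7,'pics/f2.png')
t=snap('top','pics/f3.png')"
```

```text
t 7.45 p [0.5558 0.1935 0.1556] rpy [-179.38    0.39  -92.49] q [ 38.3  15.2 -16.8   0.1 -57.2  49.1] F [ 0.2 -0.1  0.3] open 0.0394
```

View pics/f1.png

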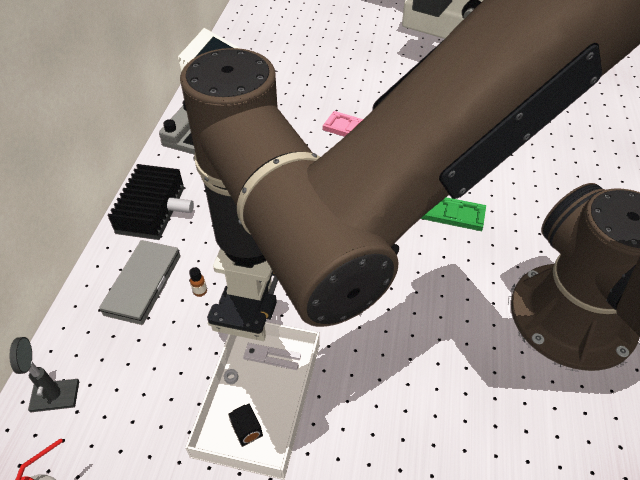

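View pics/f2.png

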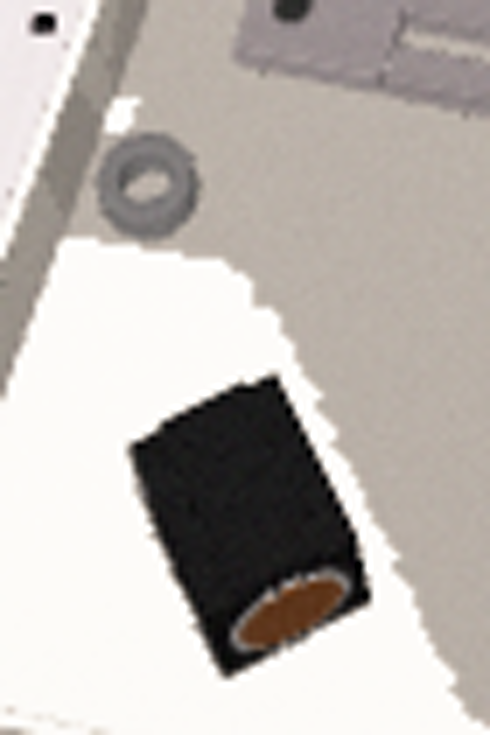

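View pics/f3.png

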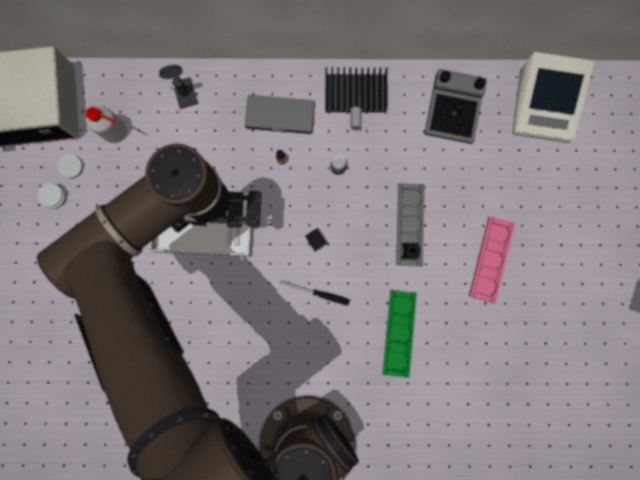

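```bash
python3 - <<'E'
from h import *
import pickle
s=pickle.load(open("s1.pkl","rb"))
g=lambda u,v,z:onz(s,(u+.5)/7-.5+210,(v+.5)/7-.5+350,z)
A=g(228,677,.004);B=g(371,602,.004);C=g(132,447,.042);D=g(278,376,.042);E=g(292,612,.023)
for n,p in zip("ABCDE",(A,B,C,D,E)): print(n,p.round(4))
an=lambda d:np.degrees(np.arctan2(d[1],d[0])).round(1)
print("AB",np.linalg.norm(A-B),an(A-B),"CD",np.linalg.norm(C-D),an(C-D),"axial",an(((C+D)-(A+B))/2),np.linalg.norm(((C+D)-(A+B))[:2])/2)
print("centre",(A+B+C+D)/4)
E
```

```text
A [0.5567 0.356  0.004 ]
B [0.5283 0.3328 0.004 ]
C [0.5851 0.321  0.042 ]
D [0.5563 0.2981 0.042 ]
E [0.5423 0.3453 0.023 ]
AB 0.03669149926488757 39.2 CD 0.0368147875536737 38.4 axial -51.0 0.04479459221528146
centre [0.55661455 0.32697108 0.023     ]
```

```bash
cat >> p.py <<'E'
def Rpose(yaw_x, phi, sgn):
    """cube lying: own x at yaw_x; tool z=-cos phi Z - sin phi ownx; tool x = sgn*own y"""
    a=np.radians(yaw_x);f=np.radians(phi);ox=np.array([np.cos(a),np.sin(a),0]);oy=np.array([-np.sin(a),np.cos(a),0]);Z=np.array([0,0,1.])
    z=-np.cos(f)*Z-np.sin(f)*ox; x=sgn*oy; return Ro.from_matrix(np.stack([x,np.cross(z,x),z],1))
def Rplace(tray_yaw, phi, sgn):
    a=np.radians(tray_yaw);tx=np.array([np.cos(a),np.sin(a),0]);ty=np.array([-np.sin(a),np.cos(a),0]);Z=np.array([0,0,1.])
    ox,oy,oz=Z,ty,-tx; f=np.radians(phi)
    z=-np.cos(f)*oz-np.sin(f)*ox; x=sgn*oy; return Ro.from_matrix(np.stack([x,np.cross(z,x),z],1))
def wrist(R,q1,beta,s4=-1):
    N=np.array([[0,0,1],[0,1,0],[-1,0,0.]])
    M=Ro.from_euler('y',-beta,degrees=True).as_matrix()@Ro.from_euler('z',-q1,degrees=True).as_matrix()@R.as_matrix()
    # M = Rx(s4 q4) Ry(-q5) N Rz(-q6) ; N Rz(a) = Rx(a) N
    e=Ro.from_matrix(M@N.T).as_euler('XYX',degrees=True) # e1=s4q4, e2=-q5 (0..180), e3=-q6
    return s4*e[0],-e[1],-e[2]
E
python3 - <<'E'
from p import *
st(); p,R,o=cur();q=o["joint_pos"]; print("model check",wrist(R,q[0],q[1]-q[2]))
T=np.array([.556,.3275,.004])
for sg in(1,-1):
    print("pick b",sg,[np.round(wrist(Rpose(-51,28,sg),q1,b)) for q1 in(40,50) for b in(30,40)])
    print("pick a45",sg,[np.round(wrist(Rpose(33,f,sg),q1,b)) for f in (28,45) for q1 in(10,20) for b in(30,)])
    print("place",sg,[np.round(wrist(Rplace(88.2,f,sg),q1,b)) for f in(28,45) for q1 in(-20,-35) for b in(20,40)])
R=Rpose(-51,28,-1); a=np.radians(-51)
G=T+[.008*np.cos(a),.008*np.sin(a),.026]; tcp=G+.0188*R.apply([0,0,1]); print("tcp b",tcp)
go(tcp+[0,0,.13],R)
E
```

```text
t 7.55 p [0.553  0.1922 0.1505] rpy [-179.77    0.19  -92.55] q [ 38.3  15.5 -17.1   0.  -57.1  49.1] F [-0.5  0.3 -1.6] open 0.0392
model check (np.float64(0.010991748261377545), np.float64(-57.06377094716499), np.float64(49.1493918334356))
pick b 1 [array([ -32.,  -63., -166.]), array([ -35.,  -55., -159.]), array([ -33.,  -59., -174.]), array([ -37.,  -50., -167.])]
pick a45 1 [array([ 11., -86., -70.]), array([  6., -87., -79.]), array([  16., -102.,  -70.]), array([   9., -104.,  -78.])]
place 1 [array([-57., -96.,  26.]), array([-57., -85.,  43.]), array([ -51., -107.,   35.]), array([-48., -94.,  50.]), array([-42., -88.,  27.]), array([-44., -73.,  41.]), array([-37., -97.,  38.]), array([-37., -81.,  50.])]
pick b -1 [array([-32., -63.,  14.]), array([-35., -55.,  21.]), array([-33., -59.,   6.]), array([-37., -50.,  13.])]
pick a45 -1 [array([ 11., -86., 110.]), array([  6., -87., 101.]), array([  16., -102.,  110.]), array([   9., -104.,  102.])]
place -1 [array([ -57.,  -96., -154.]), array([ -57.,  -85., -137.]), array([ -51., -107., -145.]), array([ -48.,  -94., -130.]), array([ -42.,  -88., -153.]), array([ -44.,  -73., -139.]), array([ -37.,  -97., -142.]), array([ -37.,  -81., -130.])]
tcp b [0.55548014 0.32814197 0.01340059]
row [-0.9063, 0.0242, 0.05, -0.4406, -0.1928, 0.7921] rows 6.5
```

Request:
drive_tool:
  moves:
    - [-0.906, 0.024, 0.05, -0.44, -0.193, 0.792]
    - [-0.906, 0.024, 0.05, -0.44, -0.193, 0.792]
    - [-0.906, 0.024, 0.05, -0.44, -0.193, 0.792]
    - [-0.906, 0.024, 0.05, -0.44, -0.193, 0.792]
    - [-0.906, 0.024, 0.05, -0.44, -0.193, 0.792]
    - [-0.906, 0.024, 0.05, -0.44, -0.193, 0.792]
    - [-0.906, 0.024, 0.05, -0.44, -0.193, 0.792]
    - [-0.906, 0.024, 0.05, -0.44, -0.193, 0.792]
  fingers: 0.35

```text
clock: 8.35
tool_pos: [0.5553, 0.3263, 0.1406]
orientation: [151.9, -0.2, -141.2]
force: [0.7, -0.6, 0.1]
opening: 0.0593
```

```bash
cat > b.py <<'E'
from p import *
R=Rpose(-51,28,-1); tcp=np.array([.5555,.3281,.0134])
E
python3 -c "
from b import *
st(); go(tcp+[0,0,.07],R);p,Rc,o=cur();q=o['joint_pos'];print(wrist(Rc,q[0],q[1]-q[2]))
s=snap('side');crop(s,160,280,200,190,4,'pics/g1.png')"
```

```text
t 8.35 p [0.5553 0.3263 0.1406] rpy [ 151.94   -0.24 -141.21] q [ 29.8  27.5   5.6 -28.7 -75.1  18.2] F [ 0.7 -0.6  0.1] open 0.0593
row [-0.0098, -0.1719, 0.3404, 0.001, -0.0018, -0.005] rows 1.1 
(np.float64(-28.703276208566667), np.float64(-75.06977512671739), np.float64(18.186825601713945))
```

View pics/g1.png

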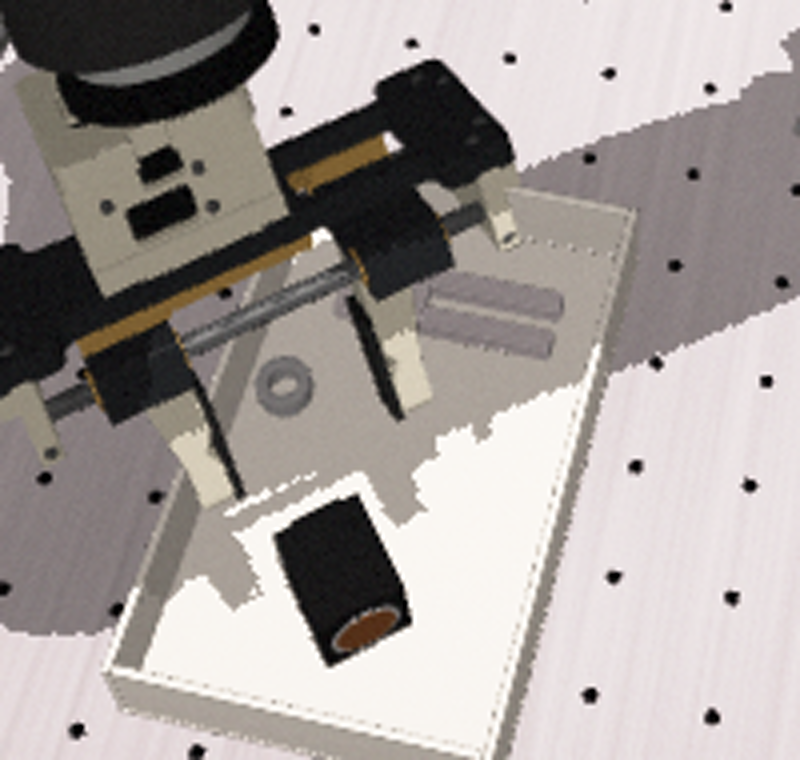

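Request:
drive_tool:
  moves:
    - [-0.01, -0.09, 0.17, 0.001, -0.002, -0.005]
    - [-0.01, -0.172, 0.34, 0.001, -0.002, -0.005]
    - [-0.01, -0.172, 0.34, 0.001, -0.002, -0.005]
    - [-0.01, -0.172, 0.34, 0.001, -0.002, -0.005]

```text
clock: 8.8
tool_pos: [0.5552, 0.3289, 0.0838]
orientation: [152.1, 0.0, -140.7]
force: [0.1, 0.2, 1.7]
opening: 0.0592
```

```bash
python3 -c "
from b import *
st(); go(tcp,R)
s=snap('side');crop(s,160,330,150,140,5,'pics/g2.png')"
```

```text
t 8.80 p [0.5552 0.3289 0.0838] rpy [ 1.5213e+02  3.0000e-02 -1.4070e+02] q [ 30.   30.6   3.  -29.4 -69.9  21.5] F [0.1 0.2 1.7] open 0.0592
row [0.0019, -0.2241, 0.4122, -0.0021, -0.002, 0.0046] rows 1.4
```

View pics/g2.png

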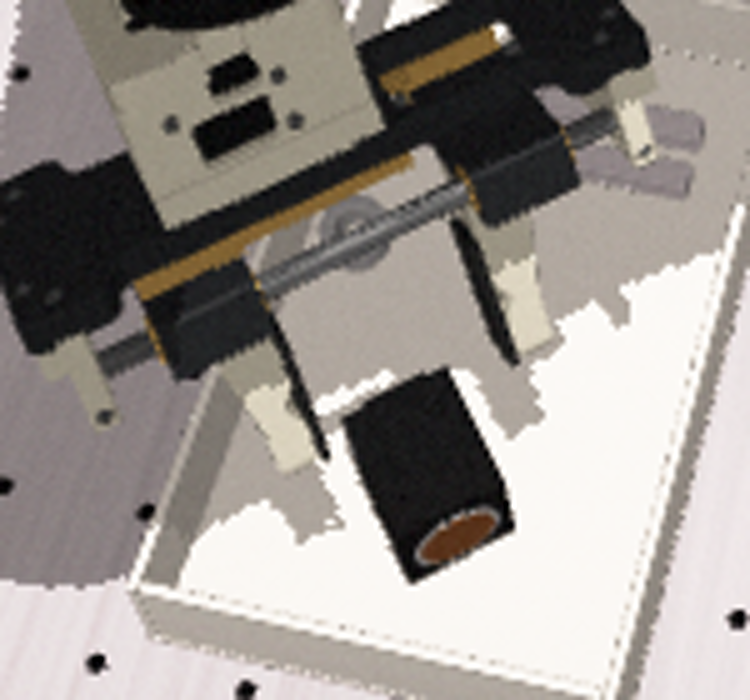

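Request:
drive_tool:
  moves:
    - [0.002, -0.07, 0.13, -0.002, -0.002, 0.005]
    - [0.002, -0.13, 0.25, -0.002, -0.002, 0.005]
    - [0.002, -0.18, 0.33, -0.002, -0.002, 0.005]
    - [0.002, -0.21, 0.38, -0.002, -0.002, 0.005]
    - [0.002, -0.22, 0.41, -0.002, -0.002, 0.005]
    - [0.002, -0.224, 0.412, -0.002, -0.002, 0.005]

```text
clock: 9.45
tool_pos: [0.5562, 0.3284, 0.0141]
orientation: [152.0, 0.1, -141.0]
force: [-0.6, -0.5, 0.2]
opening: 0.059
```

```bash
python3 -c "
from b import *
st(); go(tcp,R)
s=snap('side');crop(s,160,330,150,140,5,'pics/g3.png')"
```

```text
t 9.45 p [0.5562 0.3284 0.0141] rpy [ 1.5202e+02  7.0000e-02 -1.4103e+02] q [ 29.6  35.2   0.9 -31.  -64.2  25.2] F [-0.6 -0.5  0.2] open 0.059
row [0.0051, -0.0008, 0.0047, -0.0003, 0.0013, 0.0001] rows 0.0
```

View pics/g3.png

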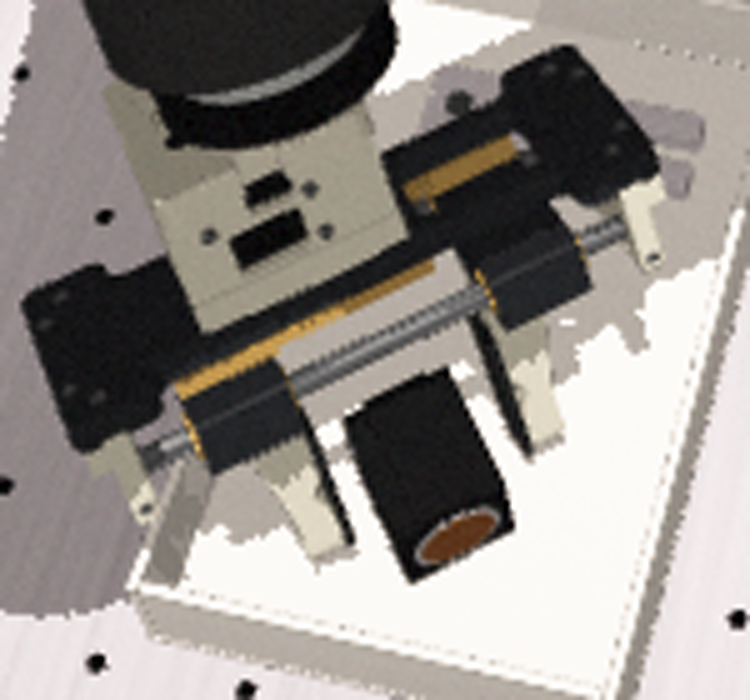

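Request:
drive_tool:
  moves:
    - [0.005, 0, 0.004, 0, 0, 0]
    - [0.005, 0, 0.004, 0, 0, 0]
    - [0.005, 0, 0.004, 0, 0, 0]
    - [0.005, 0, 0.004, 0, 0, 0]
    - [0.005, 0, 0.004, 0, 0, 0]
  fingers: -1

```text
clock: 10.0
tool_pos: [0.5561, 0.3283, 0.0146]
orientation: [152.0, 0.2, -141.0]
force: [-0.1, 0.1, 2.6]
opening: 0.0376
```

```bash
python3 -c "
from b import *
st(); go(tcp+[0,0,.1],R)
"
```

```text
t 10.00 p [0.5561 0.3283 0.0146] rpy [ 152.04    0.16 -141.03] q [ 29.6  35.1   0.9 -31.  -64.1  25.2] F [-0.1  0.1  2.6] open 0.0376
row [0.0023, 0.3102, -0.5813, -0.0007, 0.0026, 0.0009] rows 2.0
```

Request:
drive_tool:
  moves:
    - [0, 0.03, -0.06, 0, 0, 0]
    - [0, 0.09, -0.17, 0, 0, 0]
    - [0, 0.2, -0.37, 0, 0, 0]
    - [0, 0.31, -0.58, 0, 0, 0]
    - [0, 0.45, -0.84, 0, 0, 0]
    - [0, 0.45, -0.84, 0, 0, 0]

```text
clock: 10.6
tool_pos: [0.5588, 0.3295, 0.1665]
orientation: [152.3, 0.9, -141.0]
force: [1.0, 0.1, -0.4]
opening: 0.038
```

```bash
python3 - <<'E'
from p import *
st()
s=snap('side');crop(s,160,250,200,200,4,'pics/g4.png')
a=np.radians(88.2)
for phi in(28,):
  Rp=Rplace(88.2,phi,-1); print(Rp.as_euler('xyz',degrees=True)); p,R,o=cur(); w=(R.inv()*Rp).as_rotvec(degrees=True); print(w,np.linalg.norm(w))
E
```

```text
t 10.60 p [0.5588 0.3295 0.1665] rpy [ 152.28    0.87 -140.98] q [ 30.   26.    6.8 -28.4 -76.4  17.4] F [ 1.   0.1 -0.4] open 0.038
[-1.18000000e+02  1.27222187e-14 -1.80000000e+00]
[  37.78334904  -42.65165048 -139.80398657] 150.96986260614094
```

View pics/g4.png

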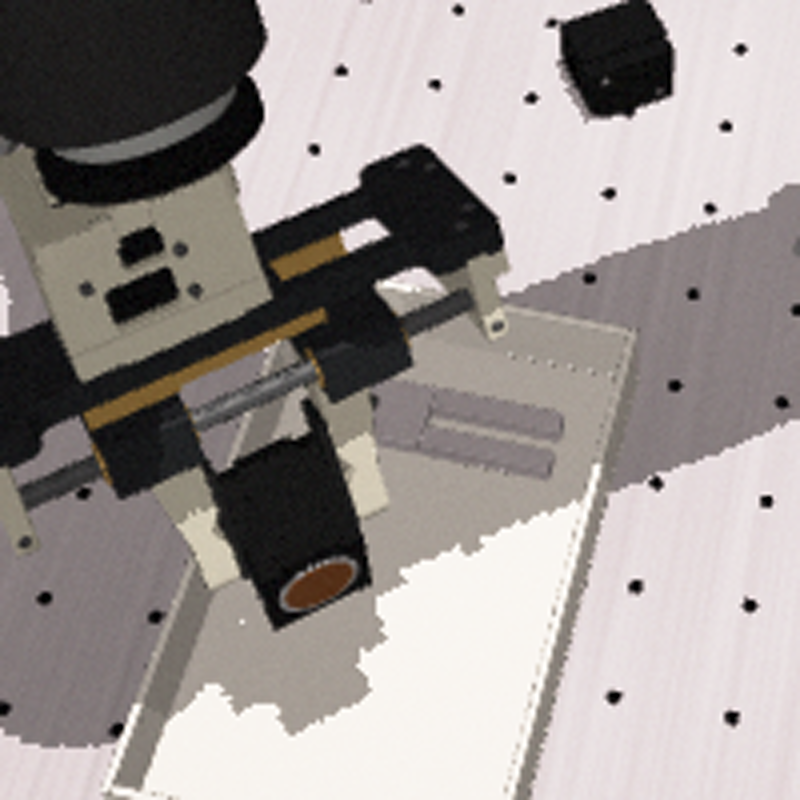

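```bash
cat > k.py <<'E'
from p import *
from scipy.optimize import least_squares
D=[([.303,-.6028,.226],[-46.8,20.6,.7,0,-70.1,-16.5]),([.3556,-.409,.2109],[-28.3,8.7,-17.4,0,-63.9,-15.1]),([.4013,-.2424,.2037],[-7.1,1.8,-26.2,-.1,-61.9,-18.2]),([.4392,-.09,.1965],[13.7,0,-29.1,-.1,-60.8,-20.6]),([.4811,.06,.1891],[30.4,4.1,-25.9,-.1,-59.9,-19.1]),([.5276,.2248,.1738],[42.6,13.3,-16.8,0,-59.8,-13.2]),([.5574,.3271,.0989],[47.7,23.8,-12.2,0,-54.2,-15.2]),([.5581,.3275,.0492],[47.7,26.8,-15,.1,-48.1,-15.3]),([.553,.1922,.1505],[38.3,15.5,-17.1,0,-57.1,49.1]),([.5553,.3263,.1406],[29.8,27.5,5.6,-28.7,-75.1,18.2]),([.5552,.3289,.0838],[30,30.6,3,-29.4,-69.9,21.5]),([.5562,.3284,.0141],[29.6,35.2,.9,-31,-64.2,25.2]),([.5588,.3295,.1665],[30,26,6.8,-28.4,-76.4,17.4])]
N=np.array([[0,0,1],[0,1,0],[-1,0,0.]])
E=lambda ax,a:Ro.from_euler(ax,a,degrees=True).as_matrix()
def fk(q,P):
    a,off,h,l2,l3,e3,L,w=P[:8]
    Rb=E('z',q[0]);b=q[1]-q[2];F=Rb@E('y',b)
    R4=F@E('x',-q[3]); R=R4@E('y',-q[4])@N@E('z',-q[5])
    s=np.radians(q[1])
    p=Rb@[a+l2*np.sin(s),off,h+l2*np.cos(s)]+F@[l3,0,e3]+R4@[0,w,0]+R4@E('y',-q[4])@N@[P[8],0,L]
    return p,R
def fit():
    f=lambda P:np.concatenate([fk(q,P)[0]-p for p,q in D]+[1e-4*np.array(P)])
    r=least_squares(f,[.0,-.1,.3,.4,.4,0,.25,-.1,0]); return r.x,np.abs(r.fun[:-9]).max()
P,err=fit()
LIM=np.array([[-176.03,176.03],[-82,121.7],[-58.28,71.71],[-173.87,95.51],[-174.79,-.11],[-173.66,173.66]])
def ik(p,R,q0):
    M=R.as_matrix()
    def f(q):
        pp,RR=fk(q,P); return np.r_[(pp-p)*10,Ro.from_matrix(RR.T@M).as_rotvec()]
    r=least_squares(f,q0); return r.x,np.abs(r.fun).max()
E
python3 - <<'E'
from k import *
print(P.round(4),err)
p,R,o=cur();q0=np.array(o["joint_pos"])
for g in(.62,.55):
    q,e=ik(np.array([g,-.255,.12]),Rplace(88.2,28,-1),[-20,30,0,-45,-85,-145]); print(g,q.round(1),e)
    q,e=ik(np.array([g,-.255,.03]),Rplace(88.2,28,-1),[-20,30,0,-45,-85,-145]); print(g,q.round(1),e)
E
```

```text
[ 5.000e-04 -7.000e-04  1.966e-01  6.016e-01  4.614e-01  1.600e-03
  3.784e-01 -1.912e-01 -5.000e-04] 0.0005610471701261721
0.62 [ -35.7   48.9   29.   -50.3 -107.6 -145. ] 4.720548951731018e-09
0.62 [ -35.5   54.7   27.7  -48.9 -102.9 -139.5] 2.0727869420866796e-08
0.55 [ -38.2   45.3   20.4  -47.7 -106.1 -139.4] 1.4885670474029666e-09
0.55 [ -38.    51.5   19.1  -46.5 -100.9 -133.9] 6.188467516210494e-09
```

```bash
cat > wp.py <<'E'
from k import *
def path(qa,qb,n):
    for i in range(1,n+1):
        q=qa+(qb-qa)*i/n; yield q,*fk(q,P)
def elbow(q):
    Rb=E('z',q[0]);F=Rb@E('y',q[1]-q[2]);R4=F@E('x',-q[3]);s=np.radians(q[1])
    el=Rb@[P[0]+P[3]*np.sin(s),P[1],P[2]+P[3]*np.cos(s)]; fe=el+F@[P[4],0,P[5]]; return el,fe,fe+R4@[0,P[7],0]
ty=np.radians(88.2); tx=np.array([np.cos(ty),np.sin(ty),0]); tyv=np.array([-np.sin(ty),np.cos(ty),0])
p1=np.array([.5503,-.2617,.006]); p0=p1-.07*tyv
E
python3 - <<'E'
from wp import *
Rp=Rplace(88.2,28,-1); tp=p1+tx*(.019-.0106)+[0,0,.0224]; print("tp",tp)
p,R,o=cur();qa=np.array(o["joint_pos"])
qb,e=ik(tp+[0,0,.1],Rp,[-38,45,20,-47,-106,-139]);print(qb.round(1))
for q,pp,RR in path(qa,qb,6): print(pp.round(3),Ro.from_matrix(RR).as_euler('xyz',degrees=True).round(1),[x.round(2).tolist() for x in elbow(q)])
qc,e=ik(tp,Rp,qb);print(qc.round(1),[x.round(2).tolist() for x in elbow(qc)])
q,pp,RR=next(path(qa,qb,6)); go(pp,Ro.from_matrix(RR))
E
```

```text
tp [ 0.55056385 -0.25330414  0.0284    ]
[ -38.1   44.7   20.5  -47.9 -106.5 -140. ]
[0.592 0.235 0.15 ] [ 151.7  -17.2 -173.9] [[0.28, 0.09, 0.72], [0.69, 0.23, 0.56], [0.71, 0.07, 0.47]]
[0.612 0.138 0.14 ] [161.8 -34.1 150.1] [[0.32, 0.04, 0.7], [0.75, 0.1, 0.54], [0.73, -0.07, 0.44]]
[0.619 0.039 0.134] [-174.7  -43.7  105.3] [[0.35, -0.03, 0.69], [0.78, -0.06, 0.52], [0.72, -0.2, 0.41]]
[ 0.611 -0.06   0.13 ] [-146.   -39.    58.4] [[0.36, -0.1, 0.67], [0.77, -0.21, 0.49], [0.69, -0.34, 0.37]]
[ 0.589 -0.158  0.128] [-127.3  -22.4   23.1] [[0.36, -0.18, 0.65], [0.74, -0.37, 0.46], [0.63, -0.47, 0.34]]
[ 0.551 -0.253  0.128] [-118.     0.    -1.8] [[0.33, -0.26, 0.62], [0.66, -0.52, 0.44], [0.54, -0.59, 0.31]]
[ -37.9   51.6   19.   -46.6 -100.7 -133.9] [[0.37, -0.29, 0.57], [0.68, -0.53, 0.32], [0.54, -0.59, 0.21]]
row [0.2193, -0.6005, -0.22, -0.0866, -0.0008, 0.6175] rows 4.4
```

Request:
drive_tool:
  moves:
    - [0.219, -0.6, -0.22, -0.087, 0, 0.618]
    - [0.219, -0.6, -0.22, -0.087, 0, 0.618]
    - [0.219, -0.6, -0.22, -0.087, 0, 0.618]
    - [0.219, -0.6, -0.22, -0.087, 0, 0.618]
    - [0.219, -0.6, -0.22, -0.087, 0, 0.618]

```text
clock: 11.15
tool_pos: [0.5917, 0.2336, 0.1498]
orientation: [151.8, -17.5, -174.3]
force: [-0.1, 0.5, -0.4]
opening: 0.0376
```

```bash
cat > nx.py <<'E'
from wp import *
import sys
qb=np.array(eval(sys.argv[1]));n=int(sys.argv[2])
p,R,o=cur();qa=np.array(o["joint_pos"]);st()
q,pp,RR=next(path(qa,qb,n)); print(pp.round(3)); go(pp,Ro.from_matrix(RR))
E
python3 nx.py [-38.1,44.7,20.5,-47.9,-106.5,-140] 5
```

```text
t 11.15 p [0.5917 0.2336 0.1498] rpy [ 151.78  -17.52 -174.34] q [ 18.5  29.2   8.8 -31.7 -81.4  -9.1] F [-0.1  0.5 -0.4] open 0.0376
[0.612 0.137 0.14 ]
row [-0.0866, -0.5956, -0.2752, -0.0987, 0.0368, 0.6021] rows 4.3
```

Request:
drive_tool:
  moves:
    - [-0.087, -0.595, -0.275, -0.1, 0.037, 0.602]
    - [-0.087, -0.595, -0.275, -0.1, 0.037, 0.602]
    - [-0.087, -0.595, -0.275, -0.1, 0.037, 0.602]
    - [-0.087, -0.595, -0.275, -0.1, 0.037, 0.602]
    - [-0.087, -0.595, -0.275, -0.1, 0.037, 0.602]

```text
clock: 11.65
tool_pos: [0.6117, 0.1358, 0.1398]
orientation: [162.1, -34.6, 149.2]
force: [0.5, 0.4, -0.7]
opening: 0.0374
```

```bash
python3 nx.py [-38.1,44.7,20.5,-47.9,-106.5,-140] 4
```

```text
t 11.65 p [0.6117 0.1358 0.1398] rpy [162.13 -34.56 149.22] q [  7.   32.3  11.1 -35.1 -86.4 -35.5] F [ 0.5  0.4 -0.7] open 0.0374
[0.618 0.038 0.134]
row [-0.3286, -0.4585, -0.3329, -0.0891, 0.0836, 0.5843] rows 4.2
```

Request:
drive_tool:
  moves:
    - [-0.33, -0.46, -0.333, -0.09, 0.084, 0.585]
    - [-0.33, -0.46, -0.333, -0.09, 0.084, 0.585]
    - [-0.33, -0.46, -0.333, -0.09, 0.084, 0.585]
    - [-0.33, -0.46, -0.333, -0.09, 0.084, 0.585]
    - [-0.33, -0.46, -0.333, -0.09, 0.084, 0.585]

```text
clock: 12.15
tool_pos: [0.6176, 0.0363, 0.1329]
orientation: [-173.8, -43.9, 103.8]
force: [0.4, 0.3, -1.1]
opening: 0.038
```

```bash
python3 nx.py [-38.1,44.7,20.5,-47.9,-106.5,-140] 3
```

```text
t 12.15 p [0.6176 0.0363 0.1329] rpy [-173.78  -43.87  103.8 ] q [ -4.4  35.4  13.3 -38.4 -91.4 -61.9] F [ 0.4  0.3 -1.1] open 0.038
[ 0.61  -0.061  0.13 ]
row [-0.4624, -0.248, -0.39, -0.0536, 0.1259, 0.5638] rows 4.1
```

Request:
drive_tool:
  moves:
    - [-0.46, -0.25, -0.39, -0.054, 0.126, 0.564]
    - [-0.46, -0.25, -0.39, -0.054, 0.126, 0.564]
    - [-0.46, -0.25, -0.39, -0.054, 0.126, 0.564]
    - [-0.46, -0.25, -0.39, -0.054, 0.126, 0.564]
    - [-0.46, -0.25, -0.39, -0.054, 0.126, 0.564]

```text
clock: 12.65
tool_pos: [0.6089, -0.0625, 0.1293]
orientation: [-145.3, -38.8, 57.1]
force: [-0.0, 0.3, -1.2]
opening: 0.0381
```

```bash
python3 nx.py [-38.1,44.7,20.5,-47.9,-106.5,-140] 2
```

```text
t 12.65 p [ 0.6089 -0.0625  0.1293] rpy [-145.28  -38.75   57.07] q [-15.8  38.5  15.5 -41.6 -96.4 -88.1] F [-0.   0.3 -1.2] open 0.0381
[ 0.587 -0.159  0.128]
row [-0.4852, -0.029, -0.4442, 0.0029, 0.149, 0.5419] rows 3.9
```

Request:
drive_tool:
  moves:
    - [-0.485, -0.03, -0.444, 0.003, 0.149, 0.542]
    - [-0.485, -0.03, -0.444, 0.003, 0.149, 0.542]
    - [-0.485, -0.03, -0.444, 0.003, 0.149, 0.542]
    - [-0.485, -0.03, -0.444, 0.003, 0.149, 0.542]
    - [-0.485, -0.03, -0.444, 0.003, 0.149, 0.542]

```text
clock: 13.15
tool_pos: [0.5865, -0.1596, 0.1282]
orientation: [-127.0, -22.1, 22.6]
force: [0.0, -0.2, -1.4]
opening: 0.0379
```

```bash
python3 -c "
from p import *
st(); go([.5506,-.2533,.1084],Rplace(88.2,28,-1))"
```

```text
t 13.15 p [ 0.5865 -0.1596  0.1282] rpy [-127.04  -22.1    22.6 ] q [ -27.    41.6   17.9  -44.7 -101.4 -114. ] F [ 0.  -0.2 -1.4] open 0.0379
row [-0.4767, 0.2511, -0.4179, 0.0682, 0.1435, 0.5217] rows 3.8
```

Request:
drive_tool:
  moves:
    - [-0.477, 0.251, -0.418, 0.068, 0.144, 0.522]
    - [-0.477, 0.251, -0.418, 0.068, 0.144, 0.522]
    - [-0.477, 0.251, -0.418, 0.068, 0.144, 0.522]
    - [-0.477, 0.251, -0.418, 0.068, 0.144, 0.522]
    - [-0.477, 0.251, -0.418, 0.068, 0.144, 0.522]
    - [-0.477, 0.251, -0.418, 0.068, 0.144, 0.522]

```text
clock: 13.75
tool_pos: [0.551, -0.2528, 0.1088]
orientation: [-118.1, -0.3, -1.5]
force: [0.8, 0.7, -0.6]
opening: 0.0378
```

```bash
python3 -c "
from p import *
import pickle
st(); go([.5506,-.2533,.0584],Rplace(88.2,28,-1))
s=snap('side','pics/h0.png');crop(s,240,90,140,120,5,'pics/h1.png')
t=snap('top');crop(t,350,150,130,140,5,'pics/h2.png');pickle.dump((s,t),open('s2.pkl','wb'))"
```

```text
t 13.75 p [ 0.551  -0.2528  0.1088] rpy [-118.09   -0.35   -1.5 ] q [ -37.9   46.    20.   -47.5 -105.2 -138.3] F [ 0.8  0.7 -0.6] open 0.0378
row [-0.0043, 0.2979, 0.1553, 0.0015, 0.0017, 0.0074] rows 1.0
```

View pics/h1.png

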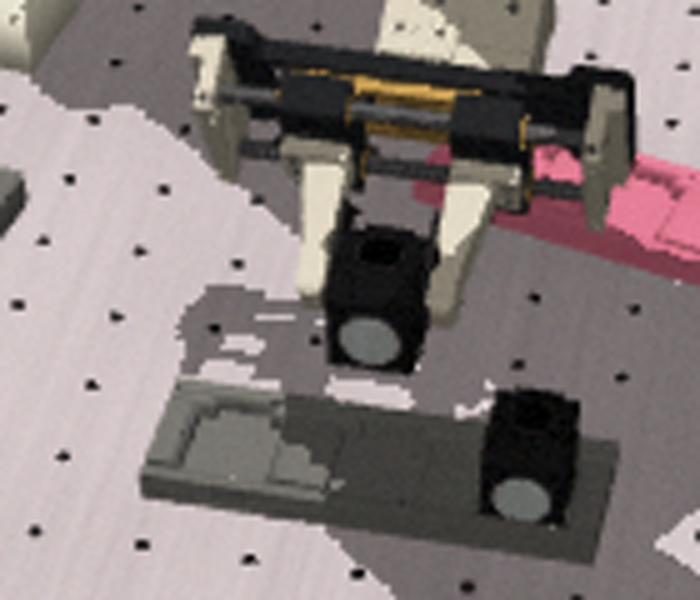

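View pics/h2.png

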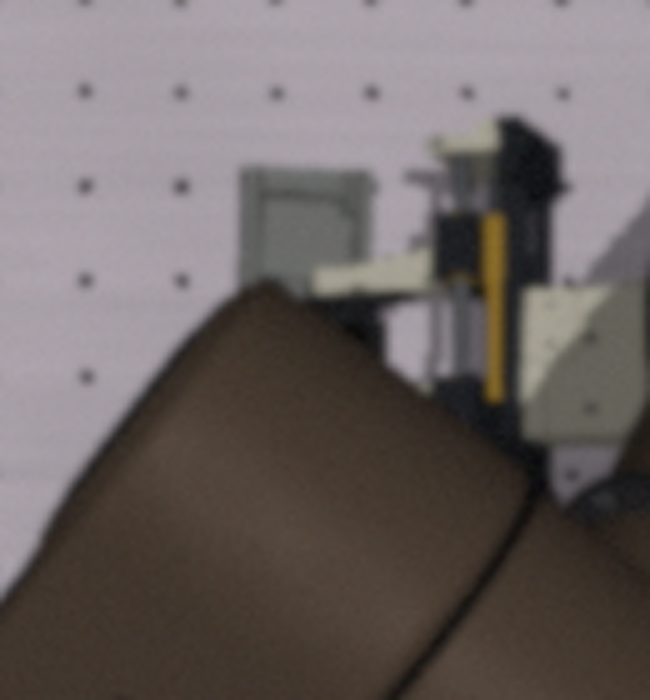

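```bash
python3 - <<'E'
from wp import *
import pickle
s,t=pickle.load(open("s2.pkl","rb"))
lab=s["pixels"].astype(int)
def cen(x,y,w,h):
    r=lab[y:y+h,x:x+w]; m=(r.min(2)>90).astype(np.uint8); n,l,stt,c=cv2.connectedComponentsWithStats(m)
    i=1+np.argmax([stt[k,4]*(stt[k,0]>0)*(stt[k,1]>0)*(stt[k,0]+stt[k,2]<w)*(stt[k,1]+stt[k,3]<h) for k in range(1,n)]); print(stt[i]); return c[i]+[x,y]
ch=cen(305,146,20,22); cc=cen(336,178,19,22); print("held",ch,"c",cc)
p2=p1+.07*tyv
# plane tx.(X-p2)=.019
c,d=ray(s,*cc); k=(tx@(p2-c)+.019)/(tx@d); W=c+d*k; print("W_c",W, "above floor",W[2]-.006,"along ty from p2",tyv@(W-p2))
p,R,o=cur()
H=onz(s,*ch,W[2]+p[2]-.0284); print("W_held",H,"rel p1 tx,ty:",tx@(H-p1)-.019,tyv@(H-p1), "tcp err",tx@(p-[.55056,-.2533,0]),tyv@(p-[.55056,-.2533,0]))
E
```

```text
[ 3  8 11  9 75]
[ 3  8 11  8 68]
held [313.24       157.66666667] c [343.85294118 189.52941176]
W_c [ 0.48270214 -0.24056627  0.02395738] above floor 0.01795737917101948 along ty from p2 -0.001771666455085644
W_held [ 0.55255552 -0.24452752  0.10454521] rel p1 tx,ty: -0.0017651447761680601 -0.0017150040145644603 tcp err 0.0008971977072009246 -0.0007315025827010624
```

Request:
drive_tool:
  moves:
    - [-0.002, 0.12, 0.062, 0.001, 0.002, 0.007]
    - [-0.004, 0.24, 0.124, 0.001, 0.002, 0.007]
    - [-0.004, 0.298, 0.155, 0.001, 0.002, 0.007]
    - [-0.004, 0.35, 0.183, 0.001, 0.002, 0.007]
    - [-0.004, 0.35, 0.183, 0.001, 0.002, 0.007]

```text
clock: 14.35
tool_pos: [0.5504, -0.2523, 0.0478]
orientation: [-117.9, 0.2, -1.8]
force: [-0.2, 0.5, -0.7]
opening: 0.0378
```

```bash
python3 -c "
from p import *
st(); go([.5506,-.2533,.0284],Rplace(88.2,28,-1))
s=snap('side');crop(s,250,110,130,110,6,'pics/h3.png')"
```

```text
t 14.35 p [ 0.5504 -0.2523  0.0478] rpy [-117.92    0.18   -1.82] q [ -37.9   50.2   19.   -46.8 -101.8 -135.1] F [-0.2  0.5 -0.7] open 0.0378
row [0.0021, 0.1172, 0.0546, -0.0013, 0.0012, -0.0029] rows 0.4
```

View pics/h3.png

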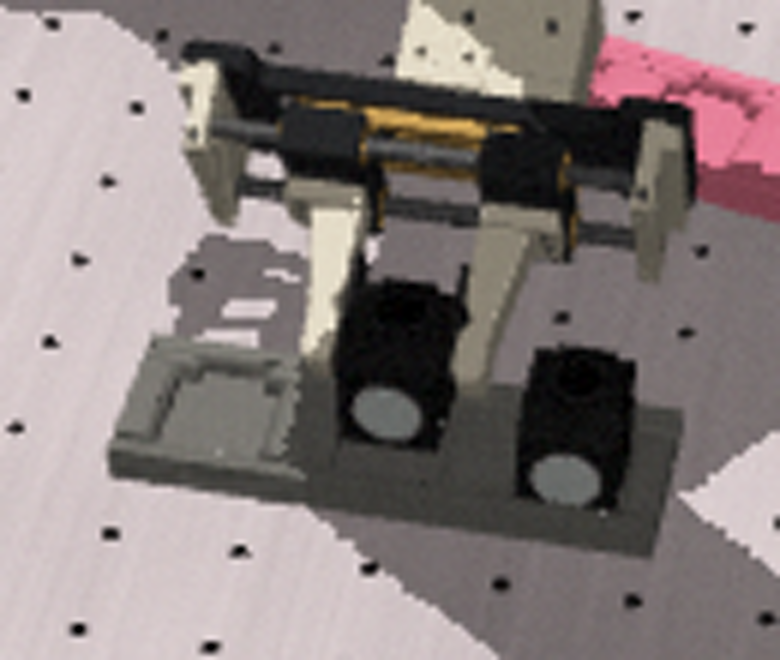

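Request:
drive_tool:
  moves:
    - [0.002, 0.03, 0.014, -0.001, 0.001, -0.003]
    - [0.002, 0.05, 0.023, -0.001, 0.001, -0.003]
    - [0.002, 0.065, 0.03, -0.001, 0.001, -0.003]
    - [0.002, 0.075, 0.035, -0.001, 0.001, -0.003]
    - [0.002, 0.082, 0.038, -0.001, 0.001, -0.003]
    - [0.002, 0.085, 0.04, -0.001, 0.001, -0.003]

```text
clock: 15.0
tool_pos: [0.5509, -0.2528, 0.0362]
orientation: [-117.9, -0.1, -1.7]
force: [-1.1, 2.1, 9.7]
opening: 0.0383
```

```bash
python3 -c "
from p import *
st(); go([.5506,-.2533,.0284],Rplace(88.2,28,-1))
s=snap('side');crop(s,250,110,130,110,6,'pics/h4.png')"
```

```text
t 15.00 p [ 0.5509 -0.2528  0.0362] rpy [-117.93   -0.12   -1.72] q [ -37.9   51.    19.   -46.7 -101.1 -134.2] F [-1.1  2.1  9.7] open 0.0383
row [-0.0023, 0.0477, 0.0215, -0.0011, 0.0002, 0.0024] rows 0.2
```

View pics/h4.png

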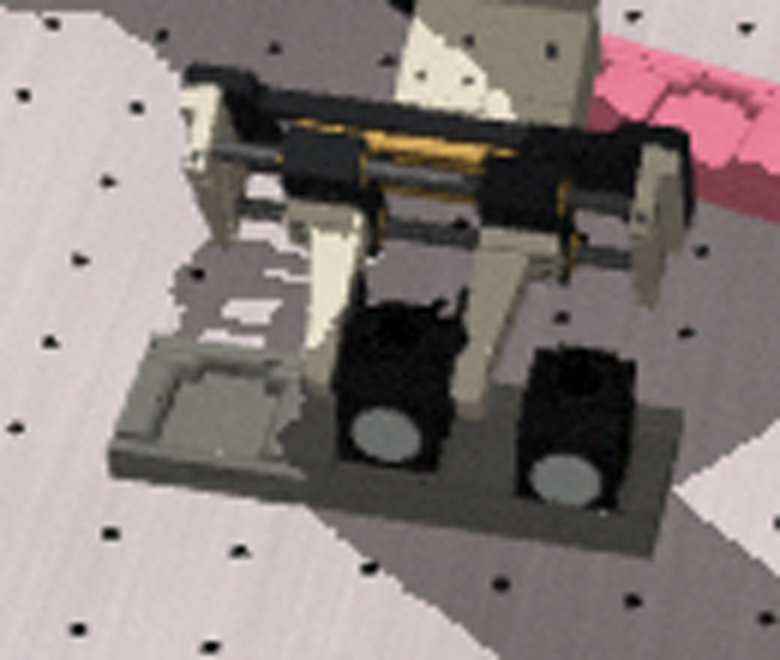

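```bash
cat > chk.py <<'E'
from wp import *
lo=90
def cen(s,x,y,w,h):
    r=s["pixels"].astype(int)[y:y+h,x:x+w]; m=(r.min(2)>lo).astype(np.uint8); n,l,stt,c=cv2.connectedComponentsWithStats(m)
    i=1+np.argmax([stt[k,4]*(stt[k,0]>0)*(stt[k,1]>0)*(stt[k,0]+stt[k,2]<w)*(stt[k,1]+stt[k,3]<h) for k in range(1,n)]); print(stt[i]); return c[i]+[x,y]
def rel(s,ch,cc,dz,dk):
    """held window minus cube_c window, in tray axes, held being dz above the stowed height, dk pockets away"""
    p2=p1+.07*tyv
    c,d=ray(s,*cc); W=c+d*((tx@(p2-c)+.019)/(tx@d)); H=onz(s,*ch,W[2]+dz)
    e=H-W+dk*.07*tyv; print("held vs stowed-like-c: tx %.4f ty %.4f"%(tx@e,tyv@e))
E
python3 - <<'E'
from chk import *
s=snap('side')
ch=cen(s,306,170,19,22);cc=cen(s,336,178,19,22);print(ch,cc)
p,R,o=cur();print(o["force"],o["moment"]);rel(s,ch,cc,p[2]-.0284,1)
E
```

```text
[ 3  9 11  8 65]
[ 3  8 11  8 68]
[313.89230769 182.10769231] [343.85294118 189.52941176]
[-0.03248126  2.17792053  5.3615074 ] [-0.74771446  0.14258412  0.10023264]
held vs stowed-like-c: tx -0.0016 ty 0.0005
```

```bash
python3 -c "
from p import *
R=Rplace(88.2,28,-1)
go([.5506,-.2512,.039],R);go([.5506,-.2512,.034],R);go([.5506,-.2512,.0284],R)"
```

```text
row [-0.0028, -0.0214, 0.0007, -0.001, 0.0001, 0.0024] rows 0.1 
row [-0.0029, 0.008, 0.0163, -0.001, 0.0001, 0.0024] rows 0.1 
row [-0.003, 0.041, 0.0338, -0.001, 0.0001, 0.0024] rows 0.2
```

Request:
drive_tool:
  moves:
    - [-0.003, -0.021, 0.001, -0.001, 0, 0.002]
    - [-0.003, -0.021, 0.001, -0.001, 0, 0.002]
    - [-0.003, -0.005, 0.009, -0.001, 0, 0.002]
    - [-0.003, 0.008, 0.016, -0.001, 0, 0.002]
    - [-0.003, 0.015, 0.02, -0.001, 0, 0.002]
    - [-0.003, 0.02, 0.023, -0.001, 0, 0.002]

```text
clock: 15.7
tool_pos: [0.5505, -0.2511, 0.0314]
orientation: [-118.0, 0.0, -1.8]
force: [-0.2, 0.4, -0.4]
opening: 0.0378
```

```bash
python3 -c "
from chk import *
st(); go([.5506,-.2512,.0284],Rplace(88.2,28,-1))
s=snap('side');crop(s,250,110,130,110,6,'pics/h5.png')
ch=cen(s,306,170,19,24);cc=cen(s,336,178,19,22);print(ch,cc)
p,R,o=cur();print(o['force'],o['moment']);rel(s,ch,cc,p[2]-.0284,1)
"
```

```text
t 15.70 p [ 0.5505 -0.2511  0.0314] rpy [-1.1798e+02  1.0000e-02 -1.7900e+00] q [ -37.8   51.2   18.7  -46.7 -100.7 -134. ] F [-0.2  0.4 -0.4] open 0.0378
row [0.001, 0.0182, 0.0087, -0.0003, 0.0003, -0.0001] rows 0.1 
[ 3 11 11  8 64]
[ 3  8 11  8 68]
[314.046875 184.296875] [343.72058824 189.55882353]
[-0.40355034  0.24545736 -1.26912671] [-3.38496361  0.09120512 -0.08378387]
held vs stowed-like-c: tx 0.0003 ty 0.0015
```

It's in, with no contact force. Now lowering slowly to the floor.

Request:
drive_tool:
  moves:
    - [0.001, 0.006, 0.003, 0, 0, 0]
    - [0.001, 0.012, 0.006, 0, 0, 0]
    - [0.001, 0.016, 0.008, 0, 0, 0]
    - [0.001, 0.02, 0.009, 0, 0, 0]
    - [0.001, 0.02, 0.009, 0, 0, 0]

```text
clock: 16.25
tool_pos: [0.5505, -0.2512, 0.0299]
orientation: [-117.9, -0.1, -1.7]
force: [-0.8, -0.3, 9.4]
opening: 0.0376
```

```bash
python3 -c "
from chk import *
st()
s=snap('side');crop(s,270,140,100,80,8,'pics/h6.png')
ch=cen(s,306,170,19,24);cc=cen(s,336,178,19,22);print(ch,cc)
rel(s,ch,cc,0,1); rel(s,ch,cc,0.0015,1)
p2=p1+.07*tyv
c,d=ray(s,*cc); W=c+d*((tx@(p2-c)+.019)/(tx@d)); c,d=ray(s,*ch); H=c+d*((tx@(p2-c)+.019)/(tx@d)); print('height diff if same plane',H[2]-W[2],tyv@(H-W))
"
```

```text
t 16.25 p [ 0.5505 -0.2512  0.0299] rpy [-1.1791e+02 -7.0000e-02 -1.7200e+00] q [ -37.8   51.4   18.8  -46.7 -100.7 -133.8] F [-0.8 -0.3  9.4] open 0.0376
[ 3 11 11  8 66]
[ 3  8 11  8 68]
[314.         184.53030303] [343.85294118 189.52941176]
held vs stowed-like-c: tx -0.0018 ty 0.0006
held vs stowed-like-c: tx -0.0003 ty 0.0009
height diff if same plane 0.001817040940646275 -0.068990012966641
```

View pics/h6.png

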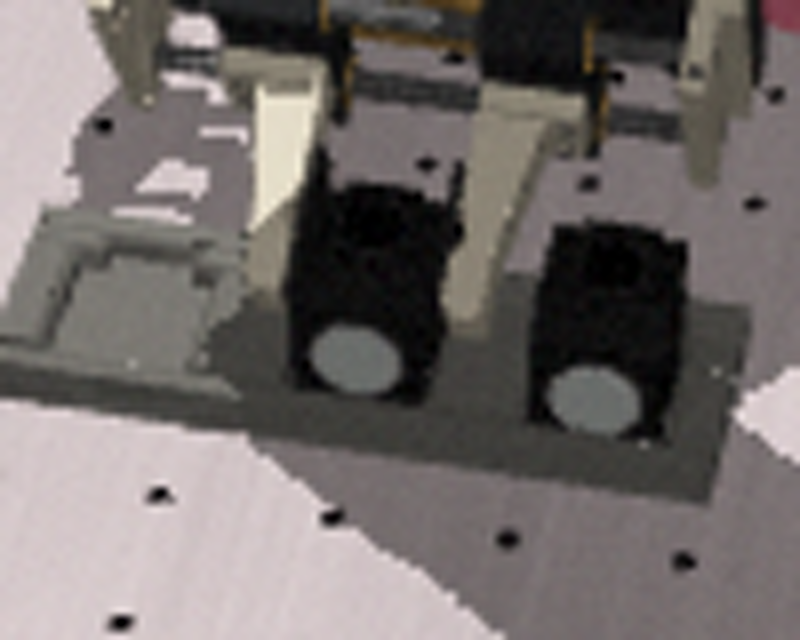

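Contact at TCP z 0.0299 m, 9 N straight up with no sideways force. The only flat surface there is the pocket floor. I'll open slightly, because cube_c is close.

Request:
drive_tool:
  moves:
    - [0, -0.003, -0.0015, 0, 0, 0]
    - [0, -0.003, -0.0015, 0, 0, 0]
    - [0, -0.003, -0.0015, 0, 0, 0]
  fingers: 0.05

```text
clock: 16.6
tool_pos: [0.5506, -0.2512, 0.0303]
orientation: [-117.9, -0.1, -1.7]
force: [0.2, -0.3, -0.1]
opening: 0.0457
```

```bash
python3 -c "
from chk import *
st()
s=snap('side')
ch=cen(s,306,170,19,24);cc=cen(s,336,178,19,22);print(ch,cc)
rel(s,ch,cc,0,1)
"
```

```text
t 16.60 p [ 0.5506 -0.2512  0.0303] rpy [-1.1792e+02 -6.0000e-02 -1.7300e+00] q [ -37.8   51.4   18.8  -46.7 -100.7 -133.9] F [ 0.2 -0.3 -0.1] open 0.0457
[ 3 11 11  8 66]
[ 3  8 11  8 67]
[314.         184.53030303] [343.7761194  189.52238806]
held vs stowed-like-c: tx -0.0018 ty 0.0007
```

Request:
drive_tool:
  moves:
    - [0, 0, -0.1, 0, 0, 0]
    - [0, 0, -0.3, 0, 0, 0]
    - [0, 0, -0.6, 0, 0, 0]
    - [0, 0, -0.6, 0, 0, 0]

```text
clock: 17.05
tool_pos: [0.5476, -0.3371, 0.0747]
orientation: [-118.3, -0.2, -1.9]
force: [0.5, -0.0, 0.3]
opening: 0.0458
```

```bash
python3 -c "
from chk import *
st()
s=snap('side');crop(s,270,140,100,80,8,'pics/h7.png')
ch=cen(s,306,170,19,24);cc=cen(s,336,178,19,22);print(ch,cc)
rel(s,ch,cc,0,1)
"
```

```text
t 17.05 p [ 0.5476 -0.3371  0.0747] rpy [-118.26   -0.22   -1.87] q [ -42.3   52.5   28.9  -45.4 -109.4 -137.5] F [ 0.5 -0.   0.3] open 0.0458
[ 3 11 11  8 69]
[ 3  8 10  8 64]
[314.02898551 184.44927536] [343.765625 189.578125]
held vs stowed-like-c: tx -0.0023 ty 0.0007
```

View pics/h7.png

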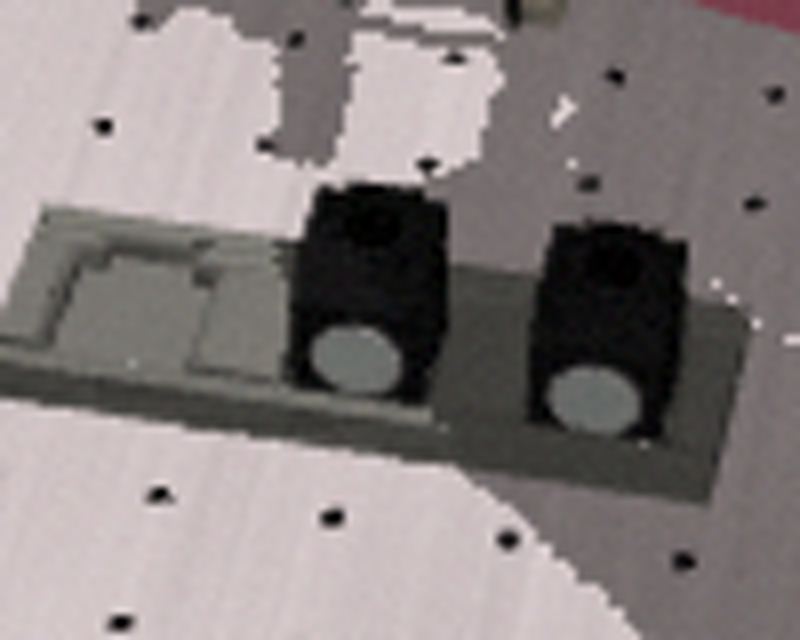

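```bash
cat > a.py <<'E'
from wp import *
Ca=np.array([.508,-.020,0]);ya=33;aa=np.radians(ya)
RA=Rpose(ya,28,1); tA=Ca+[.008*np.cos(aa),.008*np.sin(aa),.026]+.0188*RA.apply([0,0,1])
E
python3 - <<'E'
from a import *
p,R,o=cur();qa=np.array(o["joint_pos"])
go(p+[0,-.02,.12],R)
q1,e=ik(p+[0,-.02,.12],R,qa);print(q1.round(1),e)
print("tA",tA); qb,e=ik(tA+[0,0,.1],RA,[0,30,0,5,-80,-75]);print(qb.round(1),e)
qc,e=ik(tA,RA,qb);print(qc.round(1),e,elbow(qc))
for q,pp,RR in path(q1,qb,4): print(pp.round(3),Ro.from_matrix(RR).as_euler('xyz',degrees=True).round(1),[x.round(2).tolist() for x in elbow(q)])
E
```

```text
row [0.0071, -0.6428, -0.4945, 0.0, 0.0, 0.0] rows 2.4 
[ -43.7   47.1   35.1  -48.5 -118.4 -145.9] 3.108624468950438e-14
tA [ 0.5073072  -0.02044991  0.00940059]
[ 23.5  26.9 -14.1   4.6 -76.8 -82.6] 7.717393391004634e-10
[ 23.4  33.7 -18.4   4.9 -65.6 -83.6] 2.2859109778672337e-08 (array([0.30721789, 0.13252134, 0.69695241]), array([0.56823224, 0.24572358, 0.33371988]), array([0.65587028, 0.07609949, 0.34376093]))
[ 0.555 -0.224  0.15 ] [-129.3   -3.5   20.9] [[0.36, -0.18, 0.64], [0.75, -0.38, 0.49], [0.65, -0.5, 0.39]]
[ 0.53  -0.133  0.12 ] [-140.    -4.5   50.2] [[0.36, -0.06, 0.68], [0.76, -0.14, 0.47], [0.7, -0.31, 0.41]]
[ 0.508 -0.074  0.107] [-148.2   -2.8   84.6] [[0.32, 0.04, 0.71], [0.7, 0.08, 0.45], [0.7, -0.11, 0.43]]
[ 0.507 -0.02   0.109] [-152.   -0.  123.] [[0.25, 0.11, 0.73], [0.57, 0.25, 0.43], [0.66, 0.08, 0.44]]
```

Request:
drive_tool:
  moves:
    - [0.007, -0.643, -0.495, 0, 0, 0]
    - [0.007, -0.643, -0.495, 0, 0, 0]
    - [0.007, -0.643, -0.495, 0, 0, 0]
    - [0.007, -0.643, -0.495, 0, 0, 0]
  fingers: 0.35

```text
clock: 17.5
tool_pos: [0.5484, -0.3564, 0.1983]
orientation: [-118.5, -0.5, -1.9]
force: [0.5, -0.4, 0.5]
opening: 0.059
```

```bash
python3 nx.py [23.5,26.9,-14.1,4.6,-76.8,-82.6] 4
```

```text
t 17.50 p [ 0.5484 -0.3564  0.1983] rpy [-118.45   -0.52   -1.88] q [ -43.7   46.7   35.1  -48.4 -118.4 -145.9] F [ 0.5 -0.4  0.5] open 0.059
[ 0.555 -0.225  0.153]
row [0.0115, -0.1513, 0.9147, -0.168, -0.2866, -0.2566] rows 2.9
```

Request:
drive_tool:
  moves:
    - [0.012, -0.151, 0.915, -0.168, -0.287, -0.257]
    - [0.012, -0.151, 0.915, -0.168, -0.287, -0.257]
    - [0.012, -0.151, 0.915, -0.168, -0.287, -0.257]
    - [0.012, -0.151, 0.915, -0.168, -0.287, -0.257]

```text
clock: 17.9
tool_pos: [0.5569, -0.217, 0.1525]
orientation: [-129.5, -3.8, 21.8]
force: [-0.2, -0.2, -1.0]
opening: 0.0593
```

```bash
python3 nx.py [23.5,26.9,-14.1,4.6,-76.8,-82.6] 3
```

```text
t 17.90 p [ 0.5569 -0.217   0.1525] rpy [-129.52   -3.77   21.78] q [ -26.1   41.6   22.5  -35.2 -107.9 -129.9] F [-0.2 -0.2 -1. ] open 0.0593
[ 0.53  -0.128  0.121]
row [0.0383, -0.2301, 0.6112, -0.1389, -0.3326, -0.3504] rows 3.5
```

Request:
drive_tool:
  moves:
    - [0.038, -0.23, 0.611, -0.139, -0.333, -0.35]
    - [0.038, -0.23, 0.611, -0.139, -0.333, -0.35]
    - [0.038, -0.23, 0.611, -0.139, -0.333, -0.35]
    - [0.038, -0.23, 0.611, -0.139, -0.333, -0.35]
    - [0.038, -0.23, 0.611, -0.139, -0.333, -0.35]

```text
clock: 18.4
tool_pos: [0.5301, -0.1255, 0.1212]
orientation: [-140.2, -4.6, 51.2]
force: [-0.1, -0.3, 0.7]
opening: 0.059
```

```bash
python3 nx.py [23.5,26.9,-14.1,4.6,-76.8,-82.6] 2
```

```text
t 18.40 p [ 0.5301 -0.1255  0.1212] rpy [-140.21   -4.57   51.17] q [  -9.3   36.7   10.2  -21.9  -97.5 -114.1] F [-0.1 -0.3  0.7] open 0.059
[ 0.507 -0.071  0.108]
row [0.1817, -0.1995, 0.3027, -0.093, -0.354, -0.4421] rows 4.0
```

Request:
drive_tool:
  moves:
    - [0.182, -0.2, 0.303, -0.093, -0.354, -0.442]
    - [0.182, -0.2, 0.303, -0.093, -0.354, -0.442]
    - [0.182, -0.2, 0.303, -0.093, -0.354, -0.442]
    - [0.182, -0.2, 0.303, -0.093, -0.354, -0.442]
    - [0.182, -0.2, 0.303, -0.093, -0.354, -0.442]

```text
clock: 18.9
tool_pos: [0.5069, -0.0693, 0.1076]
orientation: [-148.2, -2.8, 85.4]
force: [0.3, -0.9, 0.2]
opening: 0.059
```

```bash
python3 -c "
from a import *
st(); go(tA+[0,0,.09],RA)"
```

```text
t 18.90 p [ 0.5069 -0.0693  0.1076] rpy [-148.19   -2.78   85.4 ] q [  7.3  31.7  -2.1  -8.6 -87.1 -98.3] F [ 0.3 -0.9  0.2] open 0.059
row [0.3221, 0.0173, 0.0718, -0.046, -0.3511, -0.521] rows 4.4
```

Request:
drive_tool:
  moves:
    - [0.322, 0.017, 0.072, -0.046, -0.351, -0.521]
    - [0.322, 0.017, 0.072, -0.046, -0.351, -0.521]
    - [0.322, 0.017, 0.072, -0.046, -0.351, -0.521]
    - [0.322, 0.017, 0.072, -0.046, -0.351, -0.521]
    - [0.322, 0.017, 0.072, -0.046, -0.351, -0.521]
    - [0.322, 0.017, 0.072, -0.046, -0.351, -0.521]

```text
clock: 19.5
tool_pos: [0.5062, -0.0207, 0.0993]
orientation: [-151.9, -0.0, 122.9]
force: [0.0, -0.4, 0.2]
opening: 0.0589
```

```bash
python3 -c "
from a import *
st(); go(tA+[0,0,.05],RA)
s=snap('side','pics/i0.png');crop(s,240,190,140,110,5,'pics/i1.png')
t=snap('top','pics/i2.png')"
```

```text
t 19.50 p [ 0.5062 -0.0207  0.0993] rpy [-1.5194e+02 -3.0000e-02  1.2286e+02] q [ 23.4  27.5 -14.6   4.5 -75.7 -82.8] F [ 0.  -0.4  0.2] open 0.0589
row [-0.0028, 0.1314, 0.231, -0.001, -0.0015, -0.0019] rows 0.8
```

View pics/i1.png

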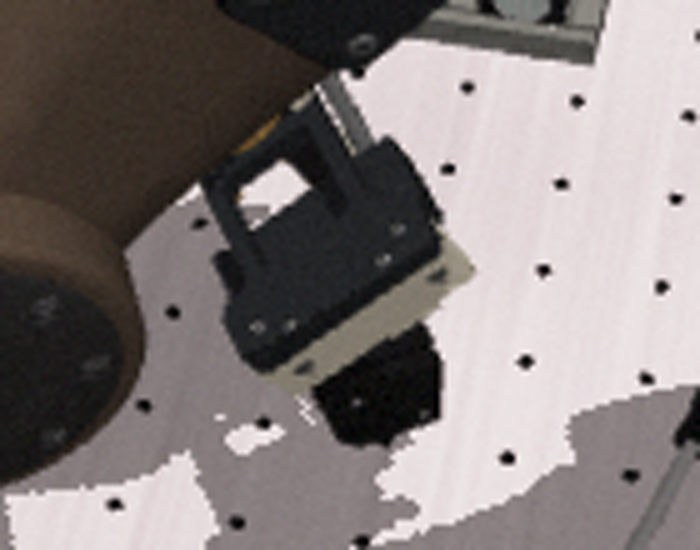

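View pics/i2.png

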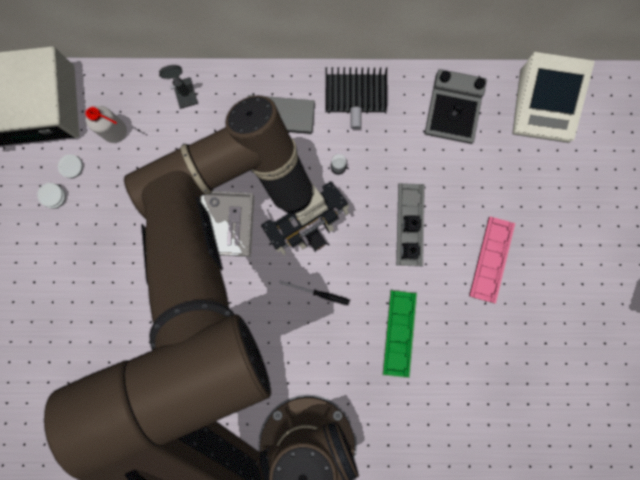

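```bash
python3 -c "
from a import *
t=snap('top');crop(t,390,175,45,95,6,'pics/i3.png');crop(t,260,180,100,90,7,'pics/i4.png')
p,R,o=cur()
for dx in (-.0295,.0295): print((proj(t,p+R.apply([dx,0,0]))-[260,180])*7)
"
```

```text
[467.12118548 349.41956727]
[321.95376018 440.92856898]
```

View pics/i3.png

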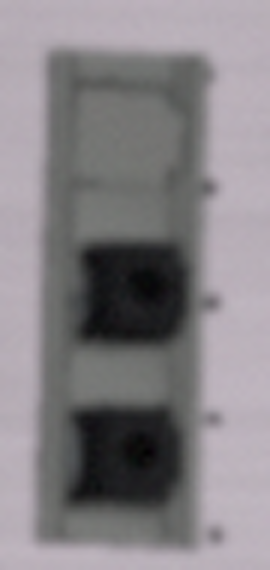

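View pics/i4.png

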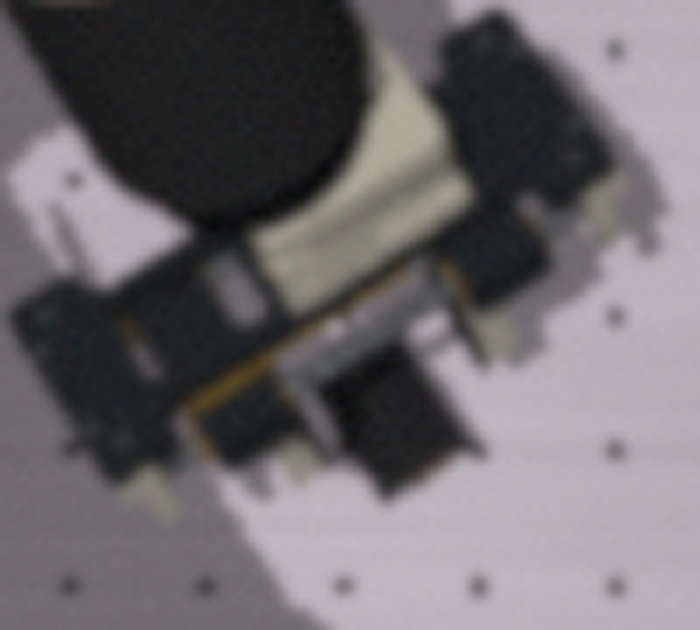

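Both stowed cubes look alike in the tray from above, at crop (135,290) and (127,455), and the fingers straddle cube_a. Descending on cube_a.

Request:
drive_tool:
  moves:
    - [-0.003, 0.07, 0.12, -0.001, -0.002, -0.002]
    - [-0.003, 0.131, 0.231, -0.001, -0.002, -0.002]
    - [-0.003, 0.19, 0.34, -0.001, -0.002, -0.002]
    - [-0.003, 0.235, 0.42, -0.001, -0.002, -0.002]
    - [-0.003, 0.255, 0.455, -0.001, -0.002, -0.002]
    - [-0.003, 0.255, 0.455, -0.001, -0.002, -0.002]

```text
clock: 20.25
tool_pos: [0.5087, -0.0211, 0.0204]
orientation: [-152.0, 0.0, 122.8]
force: [0.8, -0.3, 1.3]
opening: 0.0588
```

```bash
python3 -c "
from a import *
st(); go(tA,RA)
t=snap('top');crop(t,260,180,100,90,7,'pics/i5.png')
s=snap('side');crop(s,270,220,80,70,8,'pics/i6.png')"
```

```text
t 20.25 p [ 0.5087 -0.0211  0.0204] rpy [-1.5197e+02  1.0000e-02  1.2276e+02] q [ 23.3  33.1 -17.7   4.8 -67.  -83.5] F [ 0.8 -0.3  1.3] open 0.0588
row [0.0088, 0.0297, 0.0671, -0.0006, -0.0017, -0.0036] rows 0.2
```

View pics/i5.png

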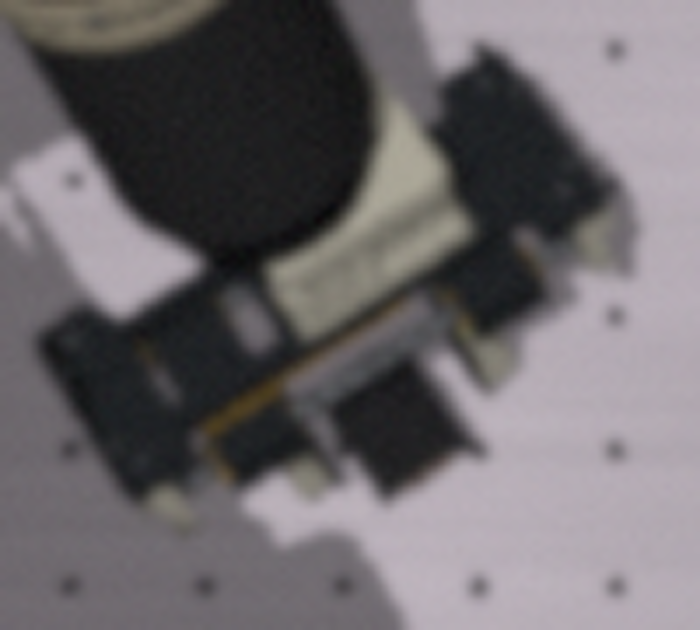

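View pics/i6.png

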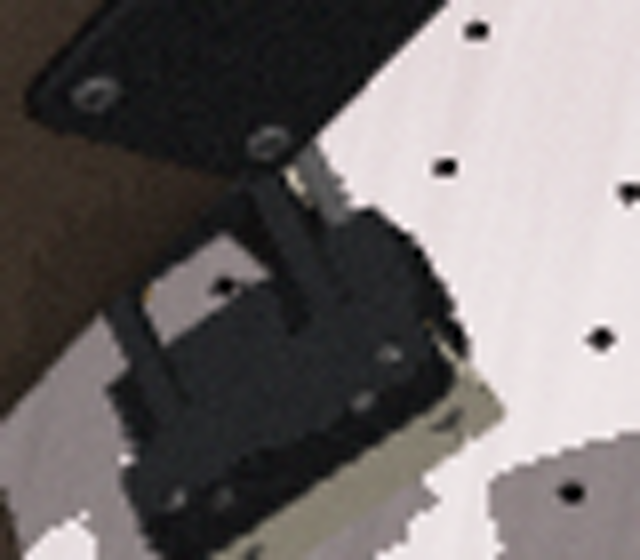

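Request:
drive_tool:
  moves:
    - [0.009, 0.015, 0.034, -0.001, -0.002, -0.003]
    - [0.009, 0.025, 0.056, -0.001, -0.002, -0.003]
    - [0.009, 0.03, 0.067, -0.001, -0.002, -0.003]
    - [0.009, 0.03, 0.067, -0.001, -0.002, -0.003]

```text
clock: 20.75
tool_pos: [0.5079, -0.0199, 0.0104]
orientation: [-152.1, 0.1, 123.0]
force: [-0.8, -0.2, -0.0]
opening: 0.059
```

Request:
drive_tool:
  moves:
    - [0, 0, 0, 0, 0, 0]
    - [0, 0, 0, 0, 0, 0]
    - [0, 0, 0, 0, 0, 0]
    - [0, 0, 0, 0, 0, 0]
    - [0, 0, 0, 0, 0, 0]
  fingers: -1

```text
clock: 21.25
tool_pos: [0.5079, -0.0199, 0.0104]
orientation: [-152.1, 0.1, 123.0]
force: [-0.7, 0.1, 0.0]
opening: 0.0381
```

```bash
python3 -c "
from a import *
st(); go(tA+[0,0,.14],RA)"
```

```text
t 21.25 p [ 0.5079 -0.0199  0.0104] rpy [-1.5213e+02  6.0000e-02  1.2305e+02] q [ 23.5  33.7 -18.3   4.9 -65.7 -83.6] F [-0.7  0.1  0. ] open 0.0381
row [-0.0019, -0.438, -0.8164, 0.0022, 0.0012, 0.0003] rows 2.8
```

Request:
drive_tool:
  moves:
    - [0, -0.03, -0.06, 0, 0, 0]
    - [0, -0.1, -0.19, 0, 0, 0]
    - [0, -0.22, -0.41, 0, 0, 0]
    - [0, -0.34, -0.63, 0, 0, 0]
    - [0, -0.44, -0.82, 0, 0, 0]
    - [0, -0.44, -0.82, 0, 0, 0]

```text
clock: 21.85
tool_pos: [0.5096, -0.0198, 0.1549]
orientation: [-152.6, 0.2, 123.1]
force: [0.4, -0.8, -1.5]
opening: 0.0371
```

```bash
cat > pa.py <<'E'
from a import *
RP=Rplace(88.2,28,1); tP=p0+tx*(.019-.0104+.0022)+[0,0,.023+.0]
E
python3 - <<'E'
from pa import *
p,R,o=cur();qa=np.array(o["joint_pos"]);st()
print("tP",tP)
qb,e=ik(tP+[0,0,.09],RP,[-35,49,29,-50,-107,35]);print(qb.round(1),e)
for n in range(5,0,-1): pass
for q,pp,RR in path(qa,qb,5): print(pp.round(3),Ro.from_matrix(RR).as_euler('xyz',degrees=True).round(1),[x.round(2).tolist() for x in elbow(q)])
q,pp,RR=next(path(qa,qb,5)); go(pp,Ro.from_matrix(RR))
E
```

```text
t 21.85 p [ 0.5096 -0.0198  0.1549] rpy [-152.58    0.21  123.09] q [ 23.5  24.  -11.6   4.6 -81.4 -82.3] F [ 0.4 -0.8 -1.5] open 0.0371
tP [ 0.6206047  -0.25310408  0.029     ]
[ -35.6   48.9   28.8  -50.3 -107.4   35.1] 3.799675019067195e-09
[ 0.508 -0.047  0.129] [-157.   -19.4  126.9] [[0.29, 0.06, 0.72], [0.67, 0.14, 0.48], [0.7, -0.05, 0.46]]
[ 0.524 -0.072  0.112] [-173.9  -34.9  138.3] [[0.34, -0.0, 0.7], [0.74, -0.0, 0.47], [0.71, -0.18, 0.42]]
[ 0.555 -0.108  0.104] [157.2 -37.8 159. ] [[0.37, -0.08, 0.66], [0.78, -0.16, 0.46], [0.7, -0.32, 0.38]]
[ 0.592 -0.167  0.107] [132.  -24.1 174.6] [[0.38, -0.17, 0.63], [0.77, -0.34, 0.45], [0.67, -0.46, 0.34]]
[ 0.621 -0.253  0.119] [118.   -0.  178.2] [[0.37, -0.26, 0.59], [0.72, -0.52, 0.44], [0.61, -0.59, 0.3]]
row [-0.1453, -0.0163, 0.2016, -0.0619, 0.2693, -0.196] rows 2.4
```

Request:
drive_tool:
  moves:
    - [-0.145, -0.016, 0.15, -0.062, 0.269, -0.196]
    - [-0.145, -0.016, 0.15, -0.062, 0.269, -0.196]
    - [-0.145, -0.016, 0.15, -0.062, 0.269, -0.196]
    - [-0.145, -0.016, 0.15, -0.062, 0.269, -0.196]

```text
clock: 22.25
tool_pos: [0.5112, -0.0463, 0.1356]
orientation: [-157.0, -19.5, 126.7]
force: [0.3, 0.4, -0.9]
opening: 0.038
```

```bash
python3 nx.py [-35.6,48.9,28.8,-50.3,-107.4,35.1] 4
```

```text
t 22.25 p [ 0.5112 -0.0463  0.1356] rpy [-156.98  -19.5   126.7 ] q [ 11.6  29.   -2.7  -6.4 -87.5 -58.9] F [ 0.3  0.4 -0.9] open 0.038
[ 0.526 -0.072  0.116]
row [-0.2275, 0.0021, 0.0591, -0.1916, 0.2062, -0.2322] rows 2.5
```

Request:
drive_tool:
  moves:
    - [-0.228, 0.002, 0.059, -0.192, 0.206, -0.232]
    - [-0.228, 0.002, 0.059, -0.192, 0.206, -0.232]
    - [-0.228, 0.002, 0.059, -0.192, 0.206, -0.232]
    - [-0.228, 0.002, 0.059, -0.192, 0.206, -0.232]

```text
clock: 22.65
tool_pos: [0.5257, -0.0734, 0.1156]
orientation: [-173.9, -35.1, 138.1]
force: [-0.1, -0.1, -0.6]
opening: 0.0376
```

```bash
python3 nx.py [-35.6,48.9,28.8,-50.3,-107.4,35.1] 3
```

```text
t 22.65 p [ 0.5257 -0.0734  0.1156] rpy [-173.93  -35.08  138.12] q [ -0.4  34.    5.1 -17.4 -92.5 -35.4] F [-0.1 -0.1 -0.6] open 0.0376
[ 0.556 -0.11   0.106]
row [-0.2891, -0.0593, -0.1232, -0.2724, 0.0859, -0.2714] rows 2.8
```

Request:
drive_tool:
  moves:
    - [-0.289, -0.059, -0.123, -0.272, 0.086, -0.271]
    - [-0.289, -0.059, -0.123, -0.272, 0.086, -0.271]
    - [-0.289, -0.059, -0.123, -0.272, 0.086, -0.271]
    - [-0.289, -0.059, -0.123, -0.272, 0.086, -0.271]

```text
clock: 23.05
tool_pos: [0.5547, -0.1109, 0.1054]
orientation: [157.2, -38.0, 158.8]
force: [-0.3, -0.9, -1.7]
opening: 0.038
```

```bash
python3 nx.py [-35.6,48.9,28.8,-50.3,-107.4,35.1] 2
```

```text
t 23.05 p [ 0.5547 -0.1109  0.1054] rpy [157.15 -37.97 158.83] q [-12.3  39.   12.9 -28.4 -97.4 -11.9] F [-0.3 -0.9 -1.7] open 0.038
[ 0.591 -0.169  0.107]
row [-0.2817, -0.1577, -0.3216, -0.2809, -0.0573, -0.3169] rows 3.0
```

Request:
drive_tool:
  moves:
    - [-0.282, -0.158, -0.322, -0.281, -0.057, -0.317]
    - [-0.282, -0.158, -0.322, -0.281, -0.057, -0.317]
    - [-0.282, -0.158, -0.322, -0.281, -0.057, -0.317]
    - [-0.282, -0.158, -0.322, -0.281, -0.057, -0.317]

```text
clock: 23.45
tool_pos: [0.5898, -0.1698, 0.1058]
orientation: [131.9, -24.3, 174.3]
force: [-0.2, -0.7, -1.4]
opening: 0.0378
```

```bash
python3 -c "
from pa import *
st(); go(tP+[0,0,.08],RP)"
```

```text
t 23.45 p [ 0.5898 -0.1698  0.1058] rpy [131.91 -24.29 174.34] q [ -24.1   44.    20.6  -39.3 -102.3   11.6] F [-0.2 -0.7 -1.4] open 0.0378
row [-0.2274, -0.2615, -0.4805, -0.2146, -0.1804, -0.3688] rows 3.2
```

Request:
drive_tool:
  moves:
    - [-0.227, -0.262, -0.48, -0.215, -0.18, -0.369]
    - [-0.227, -0.262, -0.48, -0.215, -0.18, -0.369]
    - [-0.227, -0.262, -0.48, -0.215, -0.18, -0.369]
    - [-0.227, -0.262, -0.48, -0.215, -0.18, -0.369]
    - [-0.227, -0.262, -0.48, -0.215, -0.18, -0.369]

```text
clock: 23.95
tool_pos: [0.6199, -0.2524, 0.1082]
orientation: [118.0, -0.3, 178.2]
force: [-0.5, 0.0, -0.6]
opening: 0.038
```

```bash
python3 -c "
from pa import *
st(); go(tP+[0,0,.025],RP)
s=snap('side','pics/j0.png');crop(s,210,90,160,120,5,'pics/j1.png')"
```

```text
t 23.95 p [ 0.6199 -0.2524  0.1082] rpy [118.04  -0.31 178.2 ] q [ -35.4   49.5   28.4  -50.  -106.8   35.6] F [-0.5  0.  -0.6] open 0.038
row [-0.0068, -0.3211, 0.1657, -0.0007, -0.0025, -0.0046] rows 1.1
```

View pics/j1.png

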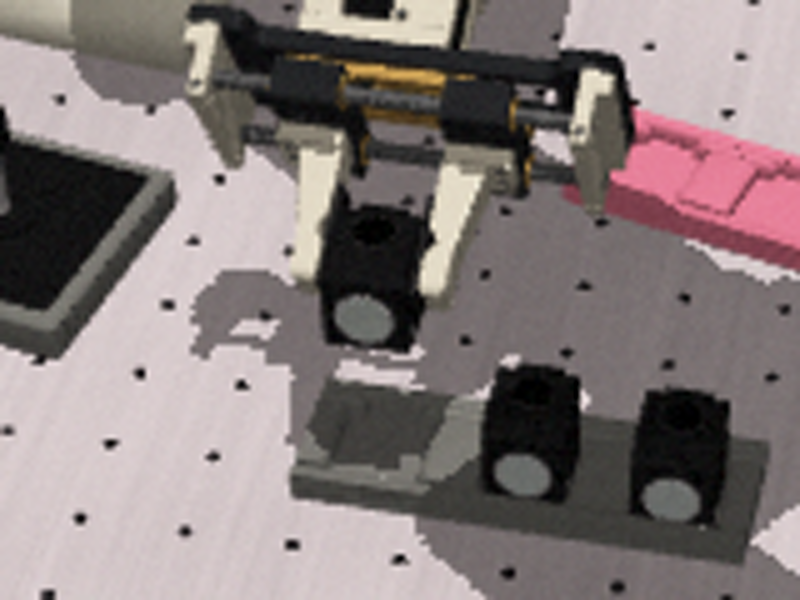

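Request:
drive_tool:
  moves:
    - [-0.003, -0.11, 0.06, 0, -0.002, -0.004]
    - [-0.006, -0.22, 0.115, -0.001, -0.002, -0.004]
    - [-0.007, -0.29, 0.15, -0.001, -0.002, -0.004]
    - [-0.007, -0.321, 0.166, -0.001, -0.002, -0.004]
    - [-0.007, -0.321, 0.166, -0.001, -0.002, -0.004]

```text
clock: 24.5
tool_pos: [0.6209, -0.2519, 0.053]
orientation: [118.0, -0.2, 178.3]
force: [0.6, -0.8, -0.3]
opening: 0.0379
```

```bash
python3 -c "
from pa import *
import chk
st(); go(tP+[0,0,.008],RP)
s=snap('side');crop(s,230,120,140,100,5,'pics/j2.png')
chk.lo=100
cb=chk.cen(s,304,170,21,24);cc=chk.cen(s,336,178,19,22);ch=chk.cen(s,273,156,22,26);print(ch,cb,cc)
p,R,o=cur();chk.rel(s,ch,cc,p[2]-.029,2);chk.rel(s,cb,cc,0,1)
"
```

```text
t 24.50 p [ 0.6209 -0.2519  0.053 ] rpy [ 1.1796e+02 -1.6000e-01  1.7831e+02] q [ -35.3   53.1   27.7  -49.3 -104.    39. ] F [ 0.6 -0.8 -0.3] open 0.0379
row [0.0014, -0.0978, 0.0428, 0.0006, -0.0029, -0.0015] rows 0.3 
[ 6 11  9  8 51]
[ 4  8  9  8 55]
[ 5 13 11  8 63]
[283.23809524 172.3015873 ] [314.1372549  184.58823529] [344.01818182 189.43636364]
held vs stowed-like-c: tx -0.0006 ty -0.0003
held vs stowed-like-c: tx -0.0013 ty 0.0006
```

View pics/j2.png

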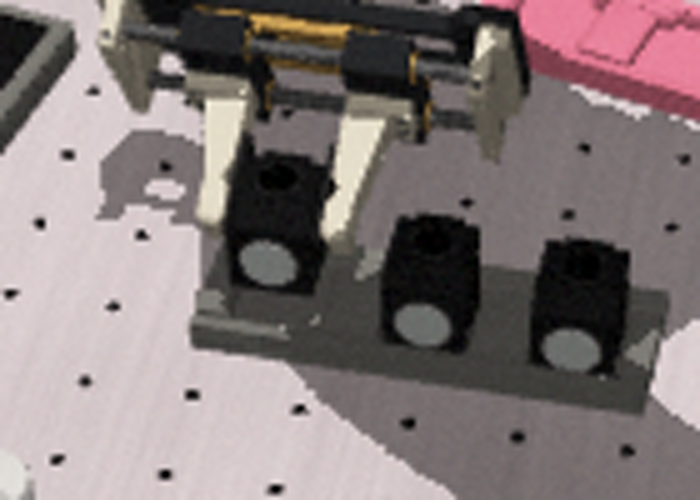

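Request:
drive_tool:
  moves:
    - [0.001, -0.03, 0.014, 0.001, -0.003, -0.001]
    - [0.001, -0.055, 0.024, 0.001, -0.003, -0.001]
    - [0.001, -0.075, 0.034, 0.001, -0.003, -0.001]
    - [0.001, -0.09, 0.04, 0.001, -0.003, -0.001]
    - [0.001, -0.098, 0.043, 0.001, -0.003, -0.001]
    - [0.001, -0.098, 0.043, 0.001, -0.003, -0.001]

```text
clock: 25.15
tool_pos: [0.6209, -0.2536, 0.0377]
orientation: [118.1, 0.0, 178.2]
force: [0.5, 0.5, -1.2]
opening: 0.0377
```

```bash
python3 -c "
from pa import *
st(); go(tP+[0,0,.003],RP);go(tP,RP);go(tP-[0,0,.002],RP)"
```

```text
t 25.15 p [ 0.6209 -0.2536  0.0377] rpy [1.1806e+02 4.0000e-02 1.7817e+02] q [ -35.4   54.    27.5  -49.1 -103.1   40. ] F [ 0.5  0.5 -1.2] open 0.0377
row [0.002, -0.0323, 0.0206, -0.001, 0.0008, 0.0003] rows 0.1 
row [0.0021, -0.0499, 0.03, -0.001, 0.0008, 0.0003] rows 0.2 
row [0.0021, -0.0617, 0.0363, -0.001, 0.0008, 0.0003] rows 0.2
```

```bash
python3 -c "
from pa import *
T=tP+tx*.0008
go(T+[0,0,.0085],RP);go(T+[0,0,.003],RP);go(T+[0,0,.001],RP)"
```

```text
row [0.002, 0.0026, 0.008, -0.001, 0.0008, 0.0003] rows 0.0 
row [0.0021, -0.0297, 0.0253, -0.001, 0.0008, 0.0003] rows 0.1 
row [0.0021, -0.0415, 0.0316, -0.001, 0.0008, 0.0003] rows 0.2
```

Request:
drive_tool:
  moves:
    - [0.002, 0.003, 0.008, -0.001, 0.001, 0]
    - [0.002, -0.01, 0.015, -0.001, 0.001, 0]
    - [0.002, -0.02, 0.02, -0.001, 0.001, 0]
    - [0.002, -0.03, 0.025, -0.001, 0.001, 0]
    - [0.002, -0.036, 0.029, -0.001, 0.001, 0]
    - [0.002, -0.036, 0.029, -0.001, 0.001, 0]

```text
clock: 25.75
tool_pos: [0.6206, -0.2522, 0.0306]
orientation: [118.0, -0.0, 178.2]
force: [-0.6, -1.0, -0.5]
opening: 0.0375
```

```bash
python3 -c "
from pa import *
import chk
st();T=tP+tx*.0008
go(T,RP);go(T-[0,0,.002],RP)
s=snap('side')
chk.lo=100
cc=chk.cen(s,336,178,19,22);ch=chk.cen(s,273,156,22,28);print(ch,cc)
p,R,o=cur();chk.rel(s,ch,cc,p[2]-.029,2)
"
```

```text
t 25.75 p [ 0.6206 -0.2522  0.0306] rpy [ 1.1798e+02 -1.0000e-02  1.7822e+02] q [ -35.3   54.5   27.4  -49.  -102.7   40.4] F [-0.6 -1.  -0.5] open 0.0375
row [-0.0005, -0.0099, 0.0044, 0.0003, -0.0003, 0.0] rows 0.0 
row [-0.0005, -0.0217, 0.0107, 0.0003, -0.0003, 0.0] rows 0.1 
[ 4  8  9  8 58]
[9 1 1 1 1]
[282. 157.] [344.01724138 189.5       ]
held vs stowed-like-c: tx -0.0755 ty -0.0242
```

In the pocket with no force (the last window measurement caught the wrong blob, so I'm ignoring it). Lowering in small steps until it touches.

Request:
drive_tool:
  moves:
    - [0, -0.006, 0.003, 0, 0, 0]
    - [0, -0.01, 0.005, 0, 0, 0]
    - [0, -0.014, 0.007, 0, 0, 0]
    - [0, -0.014, 0.007, 0, 0, 0]

```text
clock: 26.2
tool_pos: [0.6206, -0.2523, 0.0283]
orientation: [118.0, -0.0, 178.2]
force: [0.0, -0.2, 0.5]
opening: 0.0377
```

Request:
drive_tool:
  moves:
    - [0, -0.005, 0.003, 0, 0, 0]
    - [0, -0.009, 0.005, 0, 0, 0]
    - [0, -0.009, 0.005, 0, 0, 0]

```text
clock: 26.5
tool_pos: [0.6206, -0.2523, 0.0273]
orientation: [118.0, 0.0, 178.2]
force: [-0.1, -1.7, 3.5]
opening: 0.038
```

Request:
drive_tool:
  moves:
    - [0, -0.004, 0.002, 0, 0, 0]
    - [0, -0.008, 0.004, 0, 0, 0]
    - [0, -0.008, 0.004, 0, 0, 0]

```text
clock: 26.8
tool_pos: [0.6206, -0.2523, 0.0273]
orientation: [117.9, 0.1, 178.3]
force: [-0.7, -1.2, 8.4]
opening: 0.0379
```

```bash
python3 -c "
from pa import *
st()
s=snap('side');crop(s,255,130,120,90,6,'pics/k1.png')
"
```

```text
t 26.80 p [ 0.6206 -0.2523  0.0273] rpy [1.1794e+02 9.0000e-02 1.7828e+02] q [ -35.3   54.8   27.4  -49.  -102.6   40.7] F [-0.7 -1.2  8.4] open 0.0379
```

View pics/k1.png

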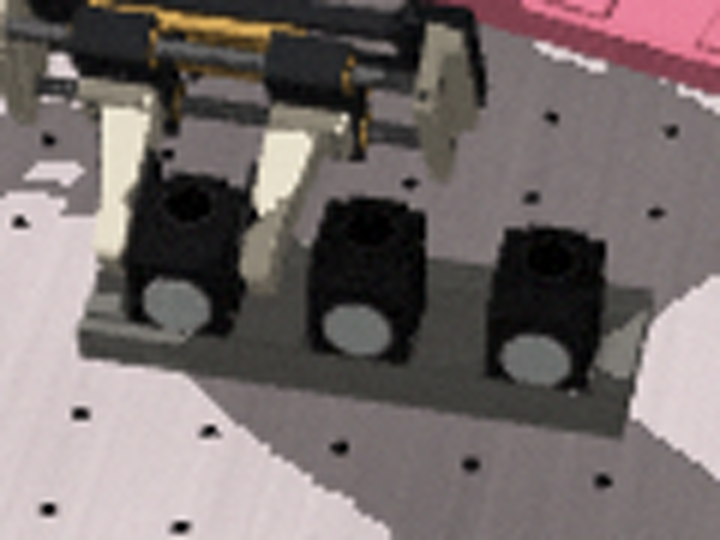

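Request:
drive_tool:
  moves:
    - [0, 0.004, -0.002, 0, 0, 0]
    - [0, 0.004, -0.002, 0, 0, 0]
    - [0, 0.004, -0.002, 0, 0, 0]
  fingers: 0.05

```text
clock: 27.15
tool_pos: [0.6206, -0.2523, 0.0276]
orientation: [117.9, 0.1, 178.3]
force: [-0.4, 0.2, 0.3]
opening: 0.0457
```

Request:
drive_tool:
  moves:
    - [0, 0, -0.1, 0, 0, 0]
    - [0, 0, -0.3, 0, 0, 0]
    - [0, 0, -0.6, 0, 0, 0]
    - [0, 0, -0.6, 0, 0, 0]

```text
clock: 27.55
tool_pos: [0.6174, -0.3387, 0.0722]
orientation: [118.3, 0.2, 178.1]
force: [-0.5, -0.1, 0.4]
opening: 0.0458
```

```bash
python3 -c "
from pa import *
st();p,R,o=cur();go(p+[-.06,-.04,.12],R)
s=snap('side')
crop(s,255,130,120,90,6,'pics/k2.png')
"
```

```text
t 27.55 p [ 0.6174 -0.3387  0.0722] rpy [118.3    0.24 178.08] q [ -39.8   56.2   37.9  -48.3 -111.3   36.7] F [-0.5 -0.1  0.4] open 0.0458
row [0.3875, 0.573, -0.6265, 0.0, 0.0, 0.0] rows 2.8
```

View pics/k2.png

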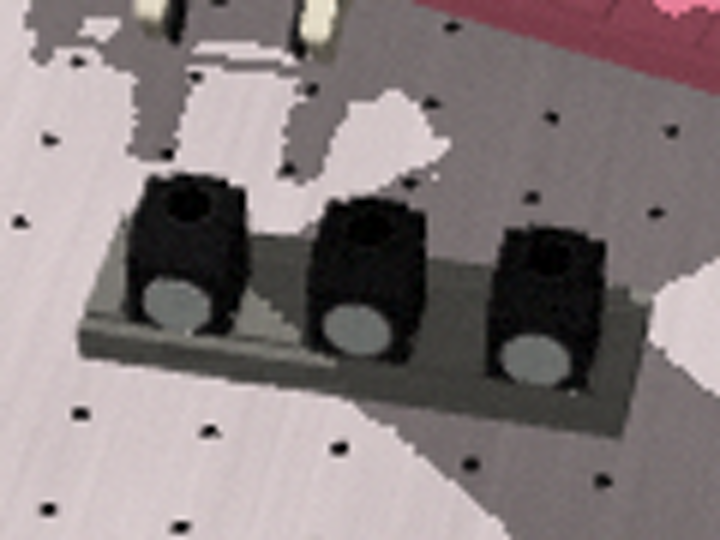

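Both cubes stand like cube_c. Raising the arm clear, then a final check from both views.

Request:
drive_tool:
  moves:
    - [0.1, 0.4, -0.63, 0, 0, 0]
    - [0.38, 0.57, -0.63, 0, 0, 0]
    - [0.38, 0.57, -0.63, 0, 0, 0]
    - [0.38, 0.57, -0.63, 0, 0, 0]
    - [0.38, 0.57, -0.63, 0, 0, 0]

```text
clock: 28.1
tool_pos: [0.5586, -0.3781, 0.1926]
orientation: [118.3, 0.3, 178.0]
force: [-0.7, -0.1, -0.3]
opening: 0.0459
```

```bash
python3 -c "
from pa import *
import chk
st()
s=snap('side','pics/l0.png')
t=snap('top','pics/l2.png');crop(t,385,170,55,100,6,'pics/l1.png')
chk.lo=100
cb=chk.cen(s,304,170,21,24);cc=chk.cen(s,336,178,19,22);ca=chk.cen(s,274,168,22,24);print(ca,cb,cc)
chk.rel(s,ca,cc,0,2);chk.rel(s,cb,cc,0,1)
"
```

```text
t 28.10 p [ 0.5586 -0.3781  0.1926] rpy [118.27   0.33 178.01] q [ -44.4   49.1   39.4  -49.  -120.2   32.7] F [-0.7 -0.1 -0.3] open 0.0459
[ 6 11 10  8 43]
[ 5  8  7  5 17]
[ 1 16  4  2  6]
[276.16666667 184.66666667] [313.97674419 184.11627907] [344. 188.]
held vs stowed-like-c: tx 0.0212 ty -0.0121
held vs stowed-like-c: tx 0.0018 ty 0.0012
```

View pics/l0.png

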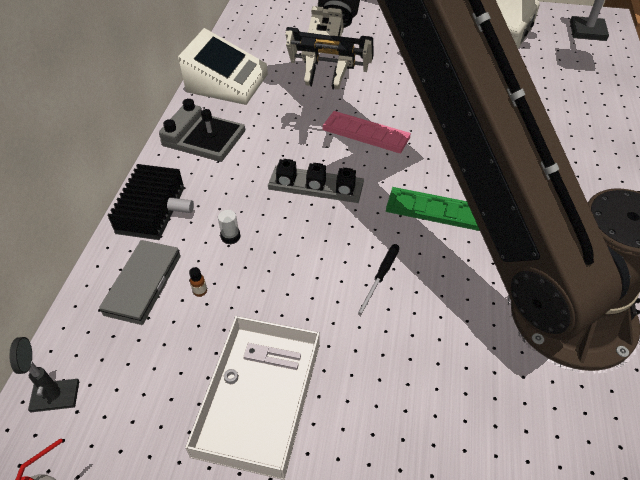

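View pics/l1.png

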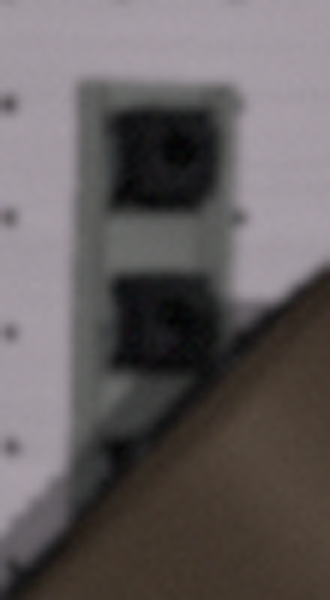

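```bash
python3 -c "
from plant import ticket
print(ticket.close_job())"
```

```text
the job is handed in; nothing more can be done
None
```

Both stray cubes are in the grey tray and the job is handed in, at about 28 s of the 72 s allowed. cube_b is in the middle pocket and cube_a in the pocket at the far end.

I first laid the clamping fork flat on the clear end of the bin floor. Each cube was then picked up with the hand leaning 28°, turned upright and lowered into its pocket until it touched bottom.

**Last checks**
- **Position:** in the final side view both cubes stand like cube_c, with the rail on the key-slot side and the top port up. In the top view cube_a and cube_b sit inside their pockets, but the arm hid cube_c and part of the middle pocket.
- **Seating:** lowering each cube ended in a straight-up force of 8–9 N. Neither cube shifted visibly when released.
- **Everything else:** in the side view the fork lies flat in the bin and the collar and other items look unmoved. The arm is clear of everything.

**What disagreed**
- **First lowering of cube_b:** it touched the pocket's chamfer at about 10 N. I raised it slightly, moved it about 1.6 mm sideways, and it then went in without resistance.
- **Contact heights:** cube_b touched bottom about 1.5 mm higher than I predicted and cube_a about 1.7 mm lower. I put this down to error in where I measured the cubes. For cube_b, an earlier top view showing it about 1.5 mm off cube_c sideways (within the pocket's play) fits it being on the floor.
- **Final window measurement:** the last numeric check against cube_c's window failed because a shadow spoiled the colour mask. The final check therefore rests on the pictures and the contact forces.

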